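Hang the wash basket, then hold the cleaner lid on its balance point

TASK

The wash basket has been left standing on the lid of the small cleaning unit: lift it off by its orange grip without tipping it and hang it by its wire handle on the hook of the drip stand, the lid staying shut, then let go of it. Then raise the lid by its black bar until it stands straight up on its balance point over the hinge, never letting it drop shut or fall over backwards, and finish while still holding the bar, the lid still, so that a colleague can fit the lid stay. Leave the jar, the bottle and the white disc where they stand.

Things in the scene. Friction and masses are not known exactly. Their poses are not given: they have to be found in the camera images.
- basket_grip (a point): Centre of the orange grip block on the wash basket's handle, 18 (x) by 26 (y) by 40 mm (z). Below it a loose steel basket, 80 x 80 mm, 42 mm high, about 0.18 kg, with white crowns in it; its underside is 123 mm, its rim 81 mm below this point. Axes: z up, y along the handle's wire, x through the open arch of the handle.
- basket_bail (a point): Middle of the straight top wire of the basket's rigid handle, just under the orange block: 6 mm thick, straight for 28 mm either way along y, 23 mm below the block's centre, 100 mm above the basket's underside. The hook goes under this wire, through the arch, along x; 55 mm are open from the wire down to the rim.
- hook_seat (a point): Top of the hook's level arm where the basket is to hang, 174 mm above the bench, on a fixed drip stand (white tray 130 x 120 mm). The arm is an 8 mm dark steel rod along x, from the 16 mm post (70 mm off at +x, 172 mm high) to the upturned tip (34 mm off at -x). Hung, the wire lies across the arm (basket x along this x, either way round), its centre 3 mm above this point.
- hook_tip (a point): Centre of the rounded end of the hook's upturned tip (its top is 4 mm higher), 34 mm from hook_seat towards -x of the stand and 14 mm higher than hook_seat. The hook is open above and towards the stand's -x side (roughly towards the robot).
- lid_bar (a point): Centre of the lid's black round grip bar, 15 mm thick, 60 mm long along y, 160 mm from the hinge axis, 30 mm off the lid's mid plane, on two 8 mm stems 19 mm either side of the middle. Pinched by its flat free ends, it turns between the fingers as the lid swings. Axes: y along the hinge, x from free edge (15 mm beyond the bar) to hinge, z out of the outer face (away from the robot when upright).
- lid_hinge (a point): Middle of the hinge axis on the far side of the cleaning unit's top, 103.5 mm above the bench, fixed. Axis along y; x away from the robot, z up. The unit is a fixed white tank 190 x 190 x 100 mm whose centre lies 90 mm from the axis at -x. The shut lid (blue-painted metal, 170 x 180 mm, 5 mm thick, about 0.35 kg) lies on it, its outer face 106 mm above the bench.
- lid (a joint): Lid angle in rad: 0 shut (level), growing as the lid is raised about +y of lid_hinge; 1.57 is straight up, where its weight stands over the hinge (the balance point, same with any weight). The hinge is free-running: below 1.57 the lid falls shut, above it falls backwards, to a stop at 2.3.
- jar: Amber glass jar, 64 mm wide, 75 mm high, on the bench beside the unit on the side away from the drip stand; origin at the centre of its underside. Leave alone.
- bottle: White bottle, 48 mm wide, 120 mm high, behind the unit; origin at the centre of its underside. Leave alone.
- disc: White ceramic milling disc, 98 mm wide, 18 mm high, lying on the bench behind the unit; origin at the centre of its underside. Leave alone.
Mind the look-alikes: they are no part of the job. Of the things that look like the part that bears hook_seat, take the one that is farthest from the robot's base at the start.

How it is judged:
By the outcome, as a careful person would: the job done as asked, in the order asked, and still so for the second after the job is handed in, while the arm keeps its last pose, push and grip.
It also fails if it takes over 64 s, if anything falls off the work surface, if the arm or the gripper's body presses on something with over 40 N, if the wrist force passes 120 N, or if a joint passes its speed limit or range.

ROBOT

A 6-joint arm with a two-finger parallel gripper is mounted at the origin on the work surface. World frame = base frame: x ahead of the robot, y to its left, z up, the work surface at z = 0. Lengths are in m, angles in rad, forces in N, time in s.
With the tool pointing down it reaches from about 0.225 to 0.875 m from the base axis. Payload 3.4 kg.
Tool frame: the origin (TCP) lies between the finger pads; the fingertips stand 25 mm ahead of it and the grasp point (between the pads) lies 6 mm ahead of it (manip.tips_ahead is the distance from the TCP to the fingertips, in m); z points along the fingers, x is the direction in which the jaws open and shut, and the axes are right-handed (so a half turn about z gives the same grasp; the last joint's range is limited). The gripper opens to 85 mm and grips with 20 to 120 N. Pads are 22 mm wide; open, the fingers measure 114 mm over their backs; the gripper's body (76 mm by 85 mm) begins 54 mm behind the grasp point. The pads swing forward as they close: fully open they stand 13 mm farther back than shut.
Start: joints at [-1.32, 0.276, 1.505, -0, 1.361, -0.121], TCP at [0.209, -0.536, 0.256] pointing down, gripper open.
Joint ranges: [-2.89, 2.89], [-0.75, 2.08], [0.22, 2.7], [-1.18, 4.32], [0.11, 2.71], [-2.7, 2.7]. Speed limits (rad/s): [2.57, 2.57, 3.14, 3.14, 3.14, 3.14].

INTERFACE

Orientations are given as a unit quaternion [w, x, y, z].
In Python, from rig import manip gives the robot as it stands. The module is installed in compiled form; this text tells all that it offers.
- The arm moves only by the tool send_rows, never from a script. Its argument "plan" is a list of rows, each an object with "linear": the shift along the tool's x, y, z in m, a list of three; "delta_rot": the turn, a rotation vector about the tool's x, y, z in degrees, a list of three; "fingers": the finger opening in m, from 0 to 0.0854. A call has 1 to 12 rows; each row shifts and turns the pose as measured when the row begins, along the tool's axes as they then stand; what a row does not reach is not made up. A row lasts 1/12 s, in which the tool goes at most 41.7 mm and 7.16 degrees, less where a joint would pass 70% of its speed; a pose out of reach is approached as far as the arm can. A call with a gripper value outside its range is refused whole. The fingers move at their own pace and stop on an object; "force" is the grip in N (left out, the last holds). Time passes only in rows, so rows that do not move let the fingers close. It gives the time, the measured TCP pose, the force and the opening at its end, in the units of the state.
- manip.get_state(): the state, without advancing time (a new reading comes with each control period).
- manip.get_image(name): name is "scene" or "side" or "wrist"; returns the picture (400x640x3 uint8, red, green, blue); there is no depth.
- manip.camera_info(name): a dict with "K" (3x3 intrinsics, pixels), "rvec" (rotation vector, rad) and "tvec" (3), from world to camera coordinates, as OpenCV has them. Camera axes: x right, y down, z forward; pixel columns grow to the right and rows downward; lengths in m; the calibration is good to about 2 mm. A picture is of the moment at which its call begins: read the wrist's pose just before it. camera_info takes no time and is no camera call; for the wrist camera it gives the pose at the moment of the call.
- manip.sign_off(): hands the job in, once; it reports no verdict.
Trained networks look in the newest picture that a camera, given by its name, has taken for a name from the list of things; names that differ only in an ending like _2 or _b are one class to them, and where a whole thing is asked for, a point or a joint stands for the part that bears it (a point fixed in the world has none). Each returns a list of dicts, best first, with "p" (0 to 1); they miss things now and then, are a little off and sometimes report something else, mostly with a low value. They report only what shows in the picture. A call takes as long as a camera call. They do not tell look-alikes from the thing itself.
- manip.find_in(thing, camera): "extent" ([left, top, right, bottom] in pixels, round what is visible of it).
- manip.masks_of(thing, camera): "pixels" (400x640 bool, what is visible of it) and "extent" ([left, top, right, bottom] in pixels, round what is visible of it).
The state is a dict: "clock": time; "qpos": joint angles; "qd": joint speeds; "effort": joint torques, N m; "position": TCP position; "ee_rot": TCP orientation; "contact_force": force on the tool from outside, world axes, zero at the start; "moment": the same for the moment, N m; "width": finger opening in m.
Only numpy, scipy, OpenCV 4.12 (cv2) and the standard library are available. Lean on these libraries where they do the work, as an engineer would, in place of code of your own. Each camera call takes 0.05 s, during which the arm holds its last target. There are 200 camera calls.

## Working session

There is one attempt and no reset: what is moved stays moved. The work goes in short steps, Python scripts to look and compute and a tool call to move; the robot and the scene stay as the last step left them, time stands still between calls to the robot, and variables do not carry over. Pictures are saved under pics/ and viewed, about 8 in all and at most 12, crops included, and the job is handed in when it is done.

Besides the shell and the picture viewer there is one more tool, called after ">>>" by a JSON object that holds its "op" and its "data". send_rows: Moves the arm, as the interface text tells. Its arguments: {"type":"object","properties":{"plan":{"type":"array","items":{"type":"object","properties":{"linear":{"type":"array","items":{"type":"number"}},"delta_rot":{"type":"array","items":{"type":"number"}},"fingers":{"type":"number"}}}},"force":{"type":"number"}},"required":["plan"]}

```bash
mkdir -p pics
cat > h.py <<'E'
import numpy as np, cv2
from rig import manip
def cam(n):
    c=manip.camera_info(n); K=np.array(c["K"],float); R=cv2.Rodrigues(np.array(c["rvec"],float))[0]; t=np.array(c["tvec"],float).ravel()
    return K,R,t
def ray(n,px,c=None):
    K,R,t=c or cam(n); d=R.T@np.linalg.solve(K,[px[0],px[1],1.]); return -R.T@t,d/np.linalg.norm(d)
def atz(n,px,z,c=None):
    o,d=ray(n,px,c); return o+d*(z-o[2])/d[2]
def proj(n,P,c=None):
    K,R,t=c or cam(n); q=K@(R@np.array(P,float)+t); return q[:2]/q[2]
def tri(*rs):
    A=np.zeros((3,3));b=np.zeros(3)
    for o,d in rs:
        M=np.eye(3)-np.outer(d,d);A+=M;b+=M@o
    p=np.linalg.solve(A,b); return p,[np.linalg.norm((np.eye(3)-np.outer(d,d))@(p-o)) for o,d in rs]
def save(n,f,crop=None,s=1):
    im=manip.get_image(n)[:,:,::-1]
    if crop: im=im[crop[1]:crop[3],crop[0]:crop[2]]
    cv2.imwrite("pics/"+f,cv2.resize(im,None,fx=s,fy=s,interpolation=cv2.INTER_CUBIC))
E
python3 - <<'E'
from h import *
a=manip.get_image("scene");b=manip.get_image("side")
cv2.imwrite("pics/a.png",np.vstack([a,b])[:,:,::-1][:, :])
im=np.vstack([a,b])[:,:,::-1]; cv2.imwrite("pics/a.png",cv2.resize(im,(480,600),interpolation=cv2.INTER_AREA))
cv2.imwrite("pics/sc.png",a[:,:,::-1]);cv2.imwrite("pics/sd.png",b[:,:,::-1])
for n in("scene","side"):
    K,R,t=cam(n);print(n,K[0,0],-R.T@t)
    for th in("basket_grip","hook_seat","hook_tip","lid_bar","lid","jar","bottle","disc","basket_bail"):
        print(th,[(np.round(d["extent"]).astype(int).tolist(),round(d["p"],2)) for d in manip.find_in(th,n)])
print(manip.get_state())
E
```

```text
scene 383.03827564793846 [1.18138533 0.36457483 1.02283365]
basket_grip [([278, 193, 319, 239], 0.64)]
hook_seat [([358, 216, 400, 276], 0.98), ([408, 150, 448, 217], 0.9), ([274, 131, 310, 188], 0.69), ([261, 189, 332, 248], 0.49)]
hook_tip [([272, 151, 308, 187], 0.95), ([356, 206, 397, 276], 0.89), ([409, 153, 446, 221], 0.72)]
lid_bar [([259, 189, 335, 247], 0.96)]
lid [([259, 188, 334, 244], 0.58), ([358, 203, 398, 275], 0.43)]
jar [([228, 184, 246, 214], 0.92)]
bottle [([228, 256, 248, 285], 0.7)]
disc [([285, 289, 320, 321], 0.61)]
basket_bail [([282, 186, 320, 235], 0.62)]
side 403.05352996468827 [ 0.38004147 -0.77494643  1.06234278]
basket_grip [([328, 178, 357, 218], 0.96)]
hook_seat [([241, 242, 297, 311], 0.84), ([285, 136, 333, 195], 0.7)]
hook_tip [([242, 240, 298, 307], 0.92), ([216, 130, 260, 188], 0.89), ([288, 139, 331, 196], 0.71), ([377, 187, 403, 211], 0.31)]
lid_bar [([302, 195, 369, 240], 0.6)]
lid [([301, 193, 364, 243], 0.82)]
jar [([334, 283, 358, 317], 0.84)]
bottle [([403, 224, 421, 255], 0.61)]
disc [([377, 188, 403, 214], 0.9), ([331, 285, 358, 315], 0.22)]
basket_bail [([332, 174, 357, 219], 0.65)]
{'clock': 1.0, 'qpos': array([-1.31999373e+00,  2.75906383e-01,  1.50490921e+00, -1.42991391e-07,
        1.36072939e+00, -1.20994939e-01]), 'qd': array([ 0.00102225,  0.00156945, -0.00117713, -0.00020541, -0.00071419,
       -0.00027069]), 'effort': array([ 6.37487501e-04, -4.16662288e+01, -2.46105248e+01, -1.04530961e-04,
        2.90449807e-04,  1.45446057e-05]), 'position': array([ 0.20889405, -0.53573102,  0.25632069]), 'ee_rot': array([ 1.57793859e-05,  8.25618183e-01, -5.64229222e-01,  1.78671500e-05]), 'contact_force': array([ 0.32908116,  0.95989303, -0.04683179]), 'moment': array([ 0.02067456,  0.02755915, -0.03034725]), 'width': 0.08528975687613809}
```

View pics/sc.png

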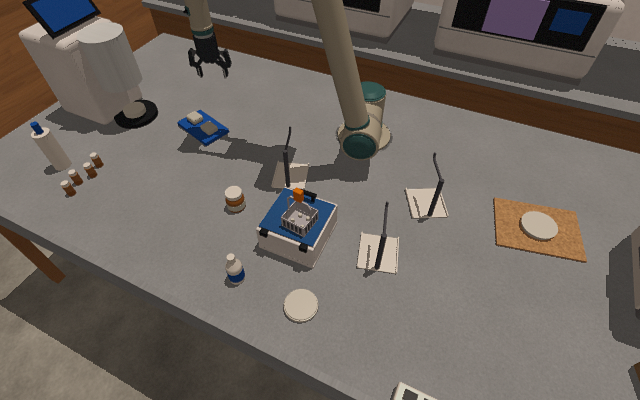

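View pics/sd.png

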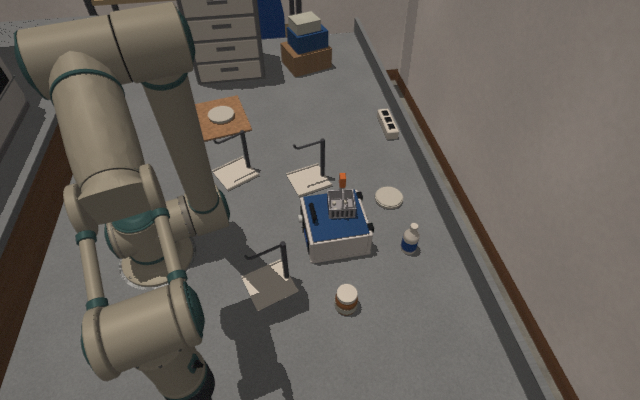

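Run:
```python
from h import *
P=lambda a,b:print(np.round(tri(ray("scene",a),ray("side",b))[0],4),np.round(tri(ray("scene",a),ray("side",b))[1],4))
for nm,s in(("A",(291,176)),("B",(427,203)),("C",(378,253))):
    p=atz("scene",s,0.004); print(nm,p.round(3),np.hypot(p[0],p[1]).round(3),proj("side",p).round(0))
for nm,s in(("A",(270,285)),("B",(236,173)),("C",(309,180))): print(nm,atz("side",s,.004).round(3))
P((298,195),(343,180)); P((384,237),(323,141))
a=cv2.imread("pics/sc.png");b=cv2.imread("pics/sd.png")
u=cv2.resize(a[170:290,235:425],None,fx=4,fy=4,interpolation=2);v=cv2.resize(b[120:270,270:430],None,fx=4,fy=4,interpolation=2)
cv2.imwrite("pics/c1.png",u);cv2.imwrite("pics/c2.png",v[:600])
```

```text
A [ 0.339 -0.153  0.004] 0.372 [270. 282.]
B [0.25  0.333 0.004] 0.416 [236. 172.]
C [0.515 0.25  0.004] 0.573 [309. 179.]
A [ 0.337 -0.162  0.004]
B [0.252 0.326 0.004]
C [0.514 0.246 0.004]
[0.5814 0.0129 0.2293] [0.0008 0.0008]
[0.5672 0.265  0.1664] [0.0009 0.0009]
```

View pics/c1.png

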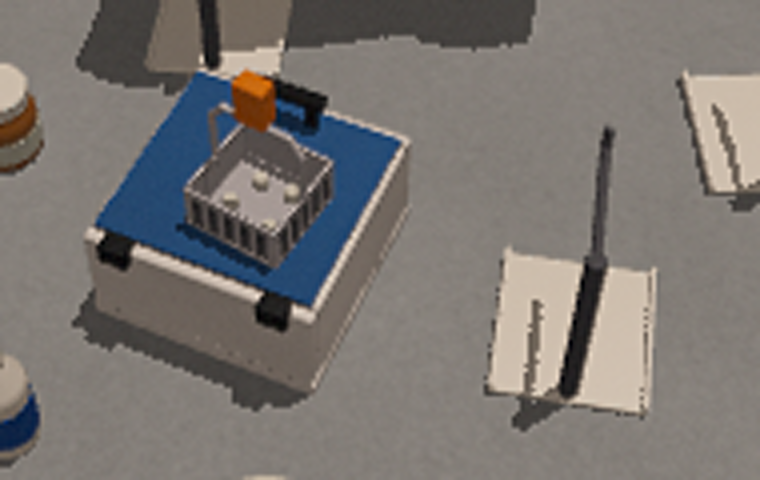

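View pics/c2.png

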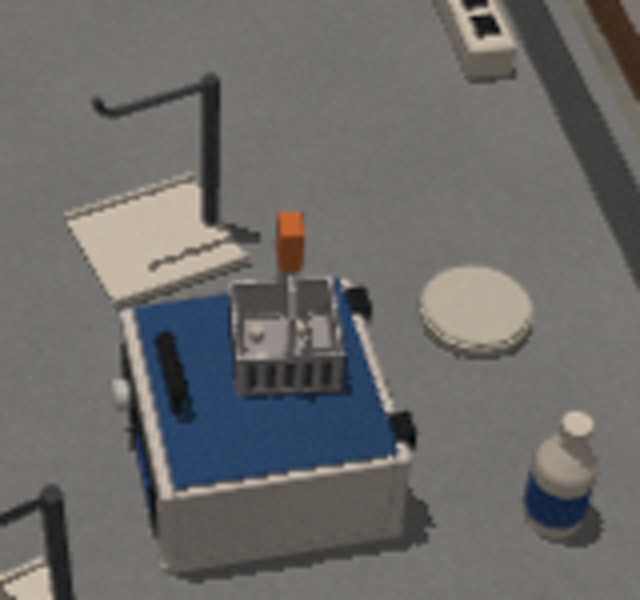

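Run:
```python
from h import *
S=lambda x,y:(235+x/4-.4,170+y/4-.4)
D=lambda x,y:(270+x/4-.4,120+y/4-.4)
def P(n,a,b):
    p,e=tri(ray("scene",S(*a)),ray("side",D(*b)));print(n,p.round(4),np.round(e[0],4));return p
P("grip",(253,101),(290,242));t=P("posttop",(595,262),(209,80));h=P("tip",(608,132),(98,105))
print("hook yaw",np.degrees(np.arctan2(*(t-h)[1::-1])), atz("side",D(211,220),.005),atz("scene",S(569,395),.005))
def Z(z,l):
    for n,f,q in l:print(n,q,atz(n,f(*q),z).round(4))
print("rim");Z(.148,[("scene",S,q) for q in((185,188),(272,235),(333,162))]+[("side",D,q) for q in((230,283),(342,282),(236,365),(343,350))])
print("lid");Z(.106,[("scene",S,q) for q in((200,75),(407,140),(97,222),(314,305))]+[("side",D,q) for q in((136,308),(175,487),(397,452),(335,290))])
print("bar");Z(.1335,[("side",D,q) for q in((165,336),(182,408))]+[("scene",S,(320,102))])
```

```text
grip [0.5796 0.0125 0.2288] 0.0003
posttop [0.5645 0.2631 0.1728] 0.0012
tip [0.4652 0.2344 0.1856] 0.001
hook yaw 16.137501062414945 [0.56657542 0.26407842 0.005     ] [0.56890469 0.265686   0.005     ]
rim
scene (185, 188) [ 0.6142 -0.029   0.148 ]
scene (272, 235) [0.6243 0.047  0.148 ]
scene (333, 162) [0.5461 0.0571 0.148 ]
side (230, 283) [0.5441 0.0535 0.148 ]
side (342, 282) [0.6297 0.0404 0.148 ]
side (236, 365) [ 0.5338 -0.0282  0.148 ]
side (343, 350) [ 0.615 -0.027  0.148]
lid
scene (200, 75) [ 0.4807 -0.0937  0.106 ]
scene (407, 140) [0.4709 0.0847 0.106 ]
scene (97, 222) [ 0.6435 -0.0915  0.106 ]
scene (314, 305) [0.6395 0.0869 0.106 ]
side (136, 308) [0.473  0.0773 0.106 ]
side (175, 487) [ 0.4766 -0.0997  0.106 ]
side (397, 452) [ 0.643  -0.0956  0.106 ]
side (335, 290) [0.6336 0.0702 0.106 ]
bar
side (165, 336) [0.4882 0.0208 0.1335]
side (182, 408) [ 0.4899 -0.0502  0.1335]
scene (320, 102) [0.4863 0.0172 0.1335]
```

Candidates for the stand, as scene pixels:
- A (291,176), 0.37 m from the base
- B (427,203), 0.42 m from the base
- C (378,253), 0.57 m from the base

I choose C: it is the farthest and it stands beside the unit. The close crops agree with this.

>>> {"op": "send_rows", "data": {"plan": [{"linear": [-0.019,-0.026,-0.01],"delta_rot": [0,0,0],"fingers": 0.085},{"linear": [-0.019,-0.026,-0.01],"delta_rot": [0,0,0],"fingers": 0.085},{"linear": [-0.019,-0.026,-0.01],"delta_rot": [0,0,0],"fingers": 0.085},{"linear": [-0.019,-0.026,-0.01],"delta_rot": [0,0,0],"fingers": 0.085},{"linear": [-0.019,-0.026,-0.01],"delta_rot": [0,0,0],"fingers": 0.085},{"linear": [-0.019,-0.026,-0.01],"delta_rot": [0,0,0],"fingers": 0.085},{"linear": [-0.019,-0.026,-0.01],"delta_rot": [0,0,0],"fingers": 0.085},{"linear": [-0.019,-0.026,-0.01],"delta_rot": [0,0,0],"fingers": 0.085},{"linear": [-0.019,-0.026,-0.01],"delta_rot": [0,0,0],"fingers": 0.085},{"linear": [-0.019,-0.026,-0.01],"delta_rot": [0,0,0],"fingers": 0.085},{"linear": [-0.019,-0.026,-0.005],"delta_rot": [0,0,0],"fingers": 0.085},{"linear": [-0.019,-0.026,0],"delta_rot": [0,0,0],"fingers": 0.085}]}}

```text
clock: 2.0
position: [0.4229, -0.2026, 0.3651]
ee_rot: [0.0, 0.822, -0.57, 0.002]
contact_force: [-0.9, -0.2, -0.9]
width: 0.0851
```

>>> {"op": "send_rows", "data": {"plan": [{"linear": [-0.019,-0.026,0],"delta_rot": [0,0,0],"fingers": 0.085},{"linear": [-0.019,-0.026,0],"delta_rot": [0,0,0],"fingers": 0.085},{"linear": [-0.019,-0.026,0],"delta_rot": [0,0,0],"fingers": 0.085},{"linear": [-0.019,-0.026,0],"delta_rot": [0,0,0],"fingers": 0.085},{"linear": [-0.019,-0.026,0],"delta_rot": [0,0,0],"fingers": 0.085},{"linear": [0,0,0],"delta_rot": [0,0,6],"fingers": 0.085},{"linear": [0,0,0],"delta_rot": [0,0,6],"fingers": 0.085},{"linear": [0,0,0],"delta_rot": [0,0,6],"fingers": 0.085},{"linear": [0,0,0],"delta_rot": [0,0,6],"fingers": 0.085},{"linear": [0,0,0],"delta_rot": [0,0,6],"fingers": 0.085},{"linear": [0,0,0],"delta_rot": [0,0,0],"fingers": 0.085}]}}

```text
clock: 2.92
position: [0.5185, -0.0512, 0.3667]
ee_rot: [0.003, -0.642, 0.767, -0.003]
contact_force: [-0.0, -0.2, -0.6]
width: 0.0851
```

```bash
cat >> h.py <<'E'
from scipy.spatial.transform import Rotation as Ro
def pose():
    s=manip.get_state(); R=Ro.from_quat(np.array(s["ee_rot"])[[1,2,3,0]]).as_matrix(); return s,np.array(s["position"]),R
def show(tgt=None,yaw=None):
    s,p,R=pose(); print("t",round(s["clock"],2),"p",p.round(4),"yaw",np.degrees(np.arctan2(R[1,0],R[0,0])).round(2),"z",R[:,2].round(4),"F",np.round(s["contact_force"],2),"w",round(s["width"],4),"q",np.round(s["qpos"],2))
    if tgt is not None: print("tool delta",(R.T@(np.array(tgt)-p)).round(4))
E
python3 - <<'E'
from h import *
show([0.58,.0125,.235])
print((-cam("wrist")[1].T@cam("wrist")[2]).round(3))
save("wrist","w1.png")
for th in("basket_grip","hook_seat","lid_bar"):
    print(th,[(np.round(d["extent"]).astype(int).tolist(),round(d["p"],2)) for d in manip.find_in(th,"wrist")])
for P in([0.58,.0125,.229],[.4977,.2442,.174],[.4652,.2344,.188],[.488,-.016,.1335]):print(proj("wrist",P).round(1))
E
```

```text
t 2.92 p [ 0.5185 -0.0512  0.3667] yaw -100.09 z [ 9.4e-03 -7.0e-04 -1.0e+00] F [-0.03 -0.18 -0.61] w 0.0851 q [-0.23  0.15  1.41  0.    1.58  1.51]
tool delta [-0.0733 -0.0481  0.1322]
[ 0.592 -0.064  0.484]
basket_grip [([185, 72, 296, 169], 0.78), ([0, 131, 173, 294], 0.15)]
hook_seat [([0, 131, 177, 296], 0.78), ([88, 310, 130, 340], 0.75), ([364, 205, 473, 310], 0.59)]
lid_bar [([171, 30, 376, 224], 0.56)]
[220.1 128.7]
[ 20.  252.4]
[ 32.  288.7]
[295.7 204.4]
```

View pics/w1.png

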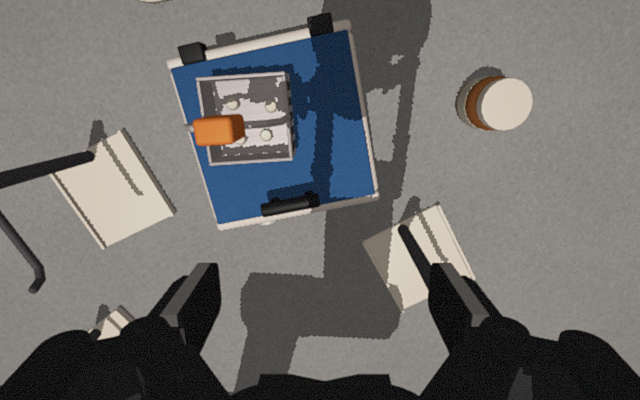

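Run:
```python
from h import *
Z=lambda z,l:[print(z,q,atz("wrist",q,z).round(4)) for q in l]
Z(.106,[(173,66),(349,30),(378,195),(219,228)]);Z(.148,[(196,79),(292,72),(294,160),(210,164)])
Z(.1335,[(262,210),(318,200),(290,206)]);Z(.249,[(218,131)]);Z(.188,[(36,286)]);Z(.170,[(0,213),(42,268)])
# orange block mask, top-of-block guess
im=cv2.imread("pics/w1.png").astype(int);m=(im[...,2]>150)&(im[...,0]<90)&(im[...,1]<140)
ys,xs=np.nonzero(m);print(xs.min(),xs.max(),ys.min(),ys.max(),xs.mean(),ys.mean())
# predicted block corners
for yaw in(-8,):
  c,s=np.cos(np.radians(yaw)),np.sin(np.radians(yaw))
  pr=[proj("wrist",[.58+c*dx-s*dy,.0125+s*dx+c*dy,.229+dz]) for dx in(-.009,.009) for dy in(-.013,.013) for dz in(-.02,.02)]
  pr=np.array(pr);print(pr.min(0),pr.max(0))
for im_,n in(("pics/sc.png","scene"),("pics/sd.png","side")):
  im=cv2.imread(im_).astype(int);m=(im[...,2]>150)&(im[...,0]<90)&(im[...,1]<130);m[:, :270]=0;m[:150]=0;m[240:]=0;m[:,370:]=0
  ys,xs=np.nonzero(m);print(n,xs.mean(),ys.mean(),len(xs))
  print(proj(n,[.58,.0125,.229]))
```

```text
0.106 (173, 66) [0.6415 0.0798 0.106 ]
0.106 (349, 30) [ 0.6441 -0.0968  0.106 ]
0.106 (378, 195) [ 0.4752 -0.1032  0.106 ]
0.106 (219, 228) [0.4672 0.0783 0.106 ]
0.148 (196, 79) [0.6221 0.0468 0.148 ]
0.148 (292, 72) [ 0.6133 -0.0384  0.148 ]
0.148 (294, 160) [ 0.5359 -0.0249  0.148 ]
0.148 (210, 164) [0.5457 0.0545 0.148 ]
0.1335 (262, 210) [0.488  0.0193 0.1335]
0.1335 (318, 200) [ 0.4888 -0.0393  0.1335]
0.1335 (290, 206) [ 0.4874 -0.0099  0.1335]
0.249 (218, 131) [0.5798 0.0082 0.249 ]
0.188 (36, 286) [0.4672 0.2296 0.188 ]
0.17 (0, 213) [0.5372 0.2501 0.17  ]
0.17 (42, 268) [0.4772 0.2339 0.17  ]
193 232 118 145 211.91140642303432 130.89147286821705
[189.59116427 113.30595691] [245.7772363  146.31837114]
scene 297.7142857142857 190.54761904761904 42
[297.86556662 194.82859444]
side 342.27272727272725 175.63636363636363 33
[342.32117605 180.09606839]
```

>>> {"op": "send_rows", "data": {"plan": [{"linear": [0,0,0],"delta_rot": [-0.5,0,-2.9],"fingers": 0.085},{"linear": [-0.017,-0.013,0],"delta_rot": [0,0,0],"fingers": 0.085},{"linear": [-0.017,-0.013,0],"delta_rot": [0,0,0],"fingers": 0.085},{"linear": [-0.017,-0.013,0],"delta_rot": [0,0,0],"fingers": 0.085},{"linear": [-0.017,-0.013,0],"delta_rot": [0,0,0],"fingers": 0.085},{"linear": [0,0,0.02],"delta_rot": [0,0,0],"fingers": 0.085},{"linear": [0,0,0.02],"delta_rot": [0,0,0],"fingers": 0.085},{"linear": [0,0,0.02],"delta_rot": [0,0,0],"fingers": 0.085},{"linear": [0,0,0],"delta_rot": [0,0,0],"fingers": 0.085}]}}

```text
clock: 3.87
position: [0.582, 0.0112, 0.3067]
ee_rot: [0.002, -0.668, 0.744, -0.002]
contact_force: [-1.0, 0.4, -0.8]
width: 0.0851
```

Run:
```python
from h import *
show([0.5795,.0105,.239])
im=manip.get_image("wrist")[:,:,::-1];cv2.imwrite("pics/w2.png",im);im=im.astype(int);m=(im[...,2]>120)&(im[...,0]<90)&(im[...,1]<140)
n,l,st,c=cv2.connectedComponentsWithStats(m.astype(np.uint8));k=1+np.argmax(st[1:,4]);print(st[k],c[k])
c,s=np.cos(np.radians(-7.2)),np.sin(np.radians(-7.2))
f=lambda X,Y:np.array([proj("wrist",[X+c*dx-s*dy,Y+s*dx+c*dy,.229+dz]) for dx in(-.009,.009) for dy in(-.013,.013) for dz in(-.02,.02)]).round(1)
q=f(.5795,.0105);print(q.min(0),q.max(0)); q=f(.5795,.0135);print(q.min(0),q.max(0))
for p in f(.5795,.0105)[:]: print(p)
```

```text
t 3.87 p [0.582  0.0112 0.3067] yaw -96.21 z [ 6.5e-03 -8.0e-04 -1.0e+00] F [-0.99  0.42 -0.84] w 0.0851 q [-0.1   0.26  1.4  -0.    1.47  1.58]
tool delta [0.001  0.0028 0.0677]
[ 300  226   48   30 1251] [323.0263789  240.13749001]
[302.4 204.8] [351.6 259.5]
[296.8 205.3] [346. 260.]
[346.  231.9]
[350.3 259.5]
[306.  231.2]
[302.4 258.7]
[347.  205.5]
[351.6 228.5]
[306.1 204.8]
[302.4 227.6]
```

View pics/w2.png

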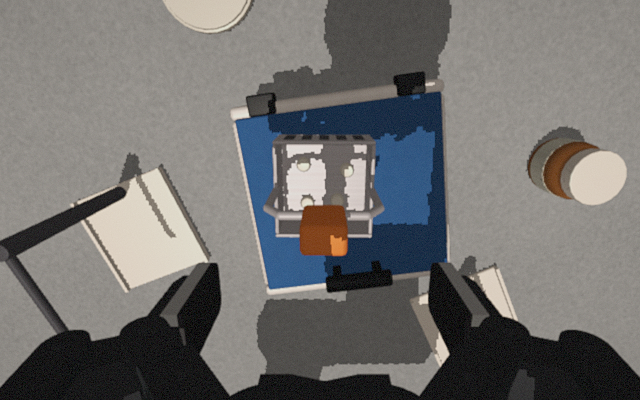

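>>> {"op": "send_rows", "data": {"plan": [{"linear": [0,0.0015,0.02],"delta_rot": [-0.4,0,0],"fingers": 0.085},{"linear": [0,0,0.02],"delta_rot": [0,0,0],"fingers": 0.085},{"linear": [0,0,0.018],"delta_rot": [0,0,0],"fingers": 0.085},{"linear": [0,0,0.009],"delta_rot": [0,0,0],"fingers": 0.06},{"linear": [0,0,0],"delta_rot": [0,0,0],"fingers": 0.05},{"linear": [0,0,0],"delta_rot": [0,0,0],"fingers": 0.045}], "force": 40}}

```text
clock: 4.42
position: [0.5864, 0.0095, 0.2488]
ee_rot: [0.006, -0.669, 0.744, -0.007]
contact_force: [-0.4, 0.1, -0.6]
width: 0.0511
```

Run:
```python
from h import *
show([0.5805,.012,.239])
```

```text
t 4.42 p [0.5864 0.0095 0.2488] yaw -96.09 z [ 0.0174 -0.0021 -0.9998] F [-0.41  0.07 -0.62] w 0.0511 q [-0.1   0.29  1.51 -0.    1.33  1.57]
tool delta [-0.0018  0.0063  0.0097]
```

>>> {"op": "send_rows", "data": {"plan": [{"linear": [-0.002,0.006,0],"delta_rot": [-1.0,0,0],"fingers": 0.05},{"linear": [0,0,0],"delta_rot": [0,0,0],"fingers": 0.05},{"linear": [0,0,0.005],"delta_rot": [0,0,0],"fingers": 0.05},{"linear": [0,0,0.004],"delta_rot": [0,0,0],"fingers": 0.05},{"linear": [0,0,0],"delta_rot": [0,0,0],"fingers": 0.05}]}}

```text
clock: 4.83
position: [0.5827, 0.012, 0.2447]
ee_rot: [0.003, -0.669, 0.744, -0.003]
contact_force: [-0.3, 0.7, 0.3]
width: 0.0497
```

Run:
```python
from h import *
show([0.5805,.012,.239])
```

```text
t 4.83 p [0.5827 0.012  0.2447] yaw -96.07 z [ 7.9e-03 -9.0e-04 -1.0e+00] F [-0.3   0.71  0.26] w 0.0497 q [-0.1   0.29  1.51 -0.    1.33  1.58]
tool delta [0.0002 0.0023 0.0057]
```

>>> {"op": "send_rows", "data": {"plan": [{"linear": [0,0.002,0.005],"delta_rot": [-0.6,0,0],"fingers": 0.045},{"linear": [0,0.001,0.005],"delta_rot": [-0.3,0,0],"fingers": 0.04},{"linear": [0,0,0],"delta_rot": [0,0,0],"fingers": 0.03},{"linear": [0,0,0],"delta_rot": [0,0,0],"fingers": 0.02},{"linear": [0,0,0],"delta_rot": [0,0,0],"fingers": 0.015},{"linear": [0,0,0],"delta_rot": [0,0,0],"fingers": 0.015},{"linear": [0,0,0],"delta_rot": [0,0,0],"fingers": 0.015}], "force": 40}}

```text
clock: 5.42
position: [0.5796, 0.0122, 0.2341]
ee_rot: [-0.003, -0.669, 0.744, 0.003]
contact_force: [-0.6, 0.6, 0.1]
width: 0.0257
```

Run:
```python
from h import *
show([0.5805,.012,.239])
```

```text
t 5.42 p [0.5796 0.0122 0.2341] yaw -96.07 z [-9.e-03  7.e-04 -1.e+00] F [-0.65  0.63  0.14] w 0.0257 q [-0.1   0.3   1.53 -0.    1.32  1.58]
tool delta [ 0.0001 -0.0009 -0.0049]
```

>>> {"op": "send_rows", "data": {"plan": [{"linear": [0,0,-0.003],"delta_rot": [0,0,0],"fingers": 0.015},{"linear": [0,0,-0.005],"delta_rot": [0,0,0],"fingers": 0.015},{"linear": [0,0,-0.007],"delta_rot": [0,0,0],"fingers": 0.015},{"linear": [0,0,-0.008],"delta_rot": [0,0,0],"fingers": 0.015},{"linear": [0,0,-0.008],"delta_rot": [0,0,0],"fingers": 0.015},{"linear": [0,0,-0.008],"delta_rot": [0,0,0],"fingers": 0.015},{"linear": [0,0,-0.008],"delta_rot": [0,0,0],"fingers": 0.015},{"linear": [0,0,-0.007],"delta_rot": [0,0,0],"fingers": 0.015},{"linear": [0,0,-0.005],"delta_rot": [0,0,0],"fingers": 0.015},{"linear": [0,0,-0.003],"delta_rot": [0,0,0],"fingers": 0.015},{"linear": [0,0,0],"delta_rot": [0,0,0],"fingers": 0.015}]}}

```text
clock: 6.33
position: [0.5802, 0.0123, 0.303]
ee_rot: [-0.003, -0.669, 0.743, 0.003]
contact_force: [0.1, -0.4, -1.7]
width: 0.0255
```

Run:
```python
from h import *
show([0.42,.04,.295])
```

```text
t 6.33 p [0.5802 0.0123 0.303 ] yaw -96.06 z [-8.5e-03  7.0e-04 -1.0e+00] F [ 0.14 -0.38 -1.74] w 0.0255 q [-0.1   0.27  1.4  -0.    1.48  1.58]
tool delta [-0.0106  0.1622  0.0094]
```

>>> {"op": "send_rows", "data": {"plan": [{"linear": [-0.001,0.006,0],"delta_rot": [0,0,0],"fingers": 0.015},{"linear": [-0.001,0.011,0],"delta_rot": [0,0,0],"fingers": 0.015},{"linear": [-0.002,0.016,0],"delta_rot": [0,0,0],"fingers": 0.015},{"linear": [-0.002,0.02,0],"delta_rot": [0,0,0],"fingers": 0.015},{"linear": [-0.002,0.02,0],"delta_rot": [0,0,0],"fingers": 0.015},{"linear": [-0.002,0.02,0],"delta_rot": [0,0,0],"fingers": 0.015},{"linear": [-0.002,0.02,0],"delta_rot": [0,0,0],"fingers": 0.015},{"linear": [-0.002,0.02,0],"delta_rot": [0,0,0],"fingers": 0.015},{"linear": [-0.002,0.018,0],"delta_rot": [0,0,0],"fingers": 0.015},{"linear": [-0.002,0.015,0],"delta_rot": [0,0,0],"fingers": 0.015},{"linear": [-0.002,0.01,0],"delta_rot": [0,0,0],"fingers": 0.015},{"linear": [-0.001,0.005,0],"delta_rot": [0,0,0],"fingers": 0.015}]}}

```text
clock: 7.33
position: [0.3806, 0.0556, 0.2985]
ee_rot: [-0.009, -0.669, 0.744, 0.009]
contact_force: [0.1, 0.2, -1.9]
width: 0.0259
```

>>> {"op": "send_rows", "data": {"plan": [{"linear": [0,0,0],"delta_rot": [0,0,-2],"fingers": 0.015},{"linear": [0,0,0],"delta_rot": [0,0,-4],"fingers": 0.015},{"linear": [0,0,0],"delta_rot": [0,0,-4],"fingers": 0.015},{"linear": [0,0,0],"delta_rot": [0,0,-4],"fingers": 0.015},{"linear": [0,0,0],"delta_rot": [0,0,-4],"fingers": 0.015},{"linear": [0,0,0],"delta_rot": [0,0,-2],"fingers": 0.015},{"linear": [0,0,0],"delta_rot": [0,0,0],"fingers": 0.015}]}}

```text
clock: 7.92
position: [0.3774, 0.0565, 0.2977]
ee_rot: [0.007, 0.793, -0.609, -0.011]
contact_force: [-0.2, -0.4, -1.1]
width: 0.0256
```

Run:
```python
from h import *
show([0.402,.216,.27])
```

```text
t 7.92 p [0.3774 0.0565 0.2977] yaw -75.02 z [-0.0249  0.0021 -0.9997] F [-0.24 -0.4  -1.15] w 0.0256 q [-0.04 -0.03  1.77  0.    1.43  1.27]
tool delta [-0.1475 -0.0657  0.0274]
```

>>> {"op": "send_rows", "data": {"plan": [{"linear": [0,0,0],"delta_rot": [1.2,0.4,-0.7],"fingers": 0.015},{"linear": [-0.006,-0.002,0],"delta_rot": [0.5,0,0],"fingers": 0.015},{"linear": [-0.012,-0.004,0.003],"delta_rot": [0,0,0],"fingers": 0.015},{"linear": [-0.018,-0.006,0.003],"delta_rot": [0,0,0],"fingers": 0.015},{"linear": [-0.02,-0.006,0.003],"delta_rot": [0,0,0],"fingers": 0.015},{"linear": [-0.02,-0.006,0.003],"delta_rot": [0,0,0],"fingers": 0.015},{"linear": [-0.02,-0.006,0.003],"delta_rot": [0,0,0],"fingers": 0.015},{"linear": [-0.02,-0.006,0.003],"delta_rot": [0,0,0],"fingers": 0.015},{"linear": [-0.014,-0.004,0.003],"delta_rot": [0,0,0],"fingers": 0.015},{"linear": [-0.009,-0.003,0.003],"delta_rot": [0,0,0],"fingers": 0.015},{"linear": [-0.005,-0.002,0.003],"delta_rot": [0,0,0],"fingers": 0.015},{"linear": [0,0,0],"delta_rot": [0,0,0],"fingers": 0.015}]}}

```text
clock: 8.92
position: [0.3818, 0.2172, 0.2699]
ee_rot: [-0.008, 0.794, -0.608, 0.004]
contact_force: [0.2, -0.1, -1.7]
width: 0.0256
```

Run:
```python
from h import *
show([0.393,.2123,.237])
a=manip.get_image("wrist");b=manip.get_image("side")
cv2.imwrite("pics/w3.png",cv2.resize(np.vstack([a[:, :],b])[:,:,::-1],(480,600),interpolation=cv2.INTER_AREA)); 
u=cv2.resize(a[100:400,0:640],(800,375));v=cv2.resize(b[110:210,220:420],(450,225),interpolation=2)
cv=np.zeros((600,800,3),np.uint8);cv[:375]=u;cv[375:,:450]=v
s=manip.get_image("scene");w=cv2.resize(s[160:290,310:500],(330,225),interpolation=2);cv[375:,460:790]=w
cv2.imwrite("pics/w3.png",cv[:,:,::-1])
for P in([.4985,.2432,.174],[.466,.2325,.188],[.565,.264,.172]):print(proj("wrist",P).round(1),proj("side",P).round(1),proj("scene",P).round(1))
```

```text
t 8.92 p [0.3818 0.2172 0.2699] yaw -74.89 z [ 0.0155  0.007  -0.9999] F [ 0.19 -0.08 -1.65] w 0.0256 q [0.36 0.05 1.75 0.   1.32 1.66]
tool delta [ 0.0077 -0.009   0.033 ]
[332.1   6.5] [303.6 145.5] [384.9 214.7]
[335.8  72.2] [294.2 145.4] [385.7 202.3]
[ 327.4 -150.2] [322.2 139.8] [383.9 235.3]
```

View pics/w3.png

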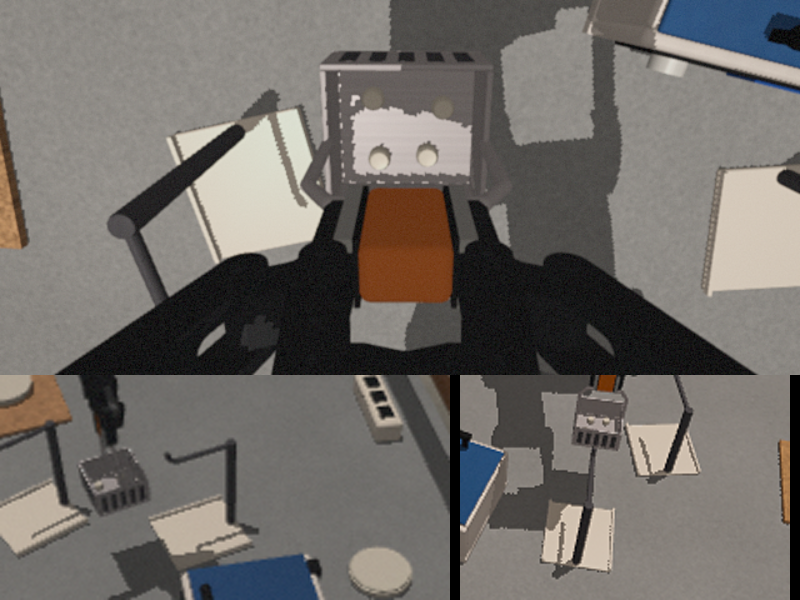

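>>> {"op": "send_rows", "data": {"plan": [{"linear": [0.002,-0.002,0.004],"delta_rot": [-0.5,0.1,-0.6],"fingers": 0.015},{"linear": [0.002,-0.002,0.006],"delta_rot": [-0.4,0,-0.6],"fingers": 0.015},{"linear": [0.002,-0.002,0.006],"delta_rot": [-0.2,0,0],"fingers": 0.015},{"linear": [0.001,-0.002,0.006],"delta_rot": [-0.1,0,0],"fingers": 0.015},{"linear": [0.001,-0.001,0.006],"delta_rot": [-0.1,0,0],"fingers": 0.015},{"linear": [0,0,0.004],"delta_rot": [0,0,0],"fingers": 0.015},{"linear": [0,0,0],"delta_rot": [0,0,0],"fingers": 0.015}]}}

```text
clock: 9.65
position: [0.3952, 0.2065, 0.2355]
ee_rot: [0.003, 0.799, -0.602, -0.001]
contact_force: [-0.3, -0.2, -2.0]
width: 0.0258
```

Run:
```python
from h import *
show([0.4505,.229,.237])
```

```text
t 9.65 p [0.3952 0.2065 0.2355] yaw -73.98 z [-0.0062 -0.0037 -1.    ] F [-0.34 -0.23 -2.05] w 0.0258 q [ 0.33  0.1   1.79 -0.    1.26  1.62]
tool delta [-0.0063 -0.0594 -0.002 ]
```

>>> {"op": "send_rows", "data": {"plan": [{"linear": [-0.002,-0.005,-0.001],"delta_rot": [0,0,0],"fingers": 0.015},{"linear": [-0.002,-0.008,0],"delta_rot": [0,0,0],"fingers": 0.015},{"linear": [-0.001,-0.009,-0.001],"delta_rot": [0,0,0],"fingers": 0.015},{"linear": [-0.001,-0.01,0],"delta_rot": [0,0,0],"fingers": 0.015},{"linear": [0,-0.01,0],"delta_rot": [0,0,0],"fingers": 0.015},{"linear": [0,-0.007,0],"delta_rot": [0,0,0],"fingers": 0.015},{"linear": [0,-0.004,0],"delta_rot": [0,0,0],"fingers": 0.015},{"linear": [0,0,0],"delta_rot": [0,0,0],"fingers": 0.015}]}}

```text
clock: 10.32
position: [0.4518, 0.2304, 0.2376]
ee_rot: [0.002, 0.799, -0.601, -0.001]
contact_force: [-0.2, -0.7, -1.8]
width: 0.0253
```

Run:
```python
from h import *
show([0.4985,.2432,.237])
a=manip.get_image("wrist");b=manip.get_image("side");s=manip.get_image("scene")
cv=np.zeros((600,800,3),np.uint8);cv[:300,:480]=cv2.resize(a,(480,300));
cv[300:,:400]=cv2.resize(b[120:195,260:360],(400,300),interpolation=2)
cv[300:,400:]=cv2.resize(s[185:260,335:435],(400,300),interpolation=2)
cv2.imwrite("pics/w4.png",cv[:,:,::-1])
for P in([.4985,.2432,.174],[.466,.2325,.188],[.565,.264,.172]):print(proj("wrist",P).round(1)*.75,proj("side",P).round(1),proj("scene",P).round(1))
```

```text
t 10.32 p [0.4518 0.2304 0.2376] yaw -73.95 z [-0.0031 -0.0023 -1.    ] F [-0.16 -0.7  -1.81] w 0.0253 q [ 0.33  0.19  1.67 -0.    1.28  1.63]
tool delta [ 0.0006 -0.0485  0.0004]
[244.275 105.75 ] [303.6 145.5] [384.9 214.7]
[246.225 161.25 ] [294.2 145.4] [385.7 202.3]
[241.875 -11.925] [322.2 139.8] [383.9 235.3]
```

View pics/w4.png

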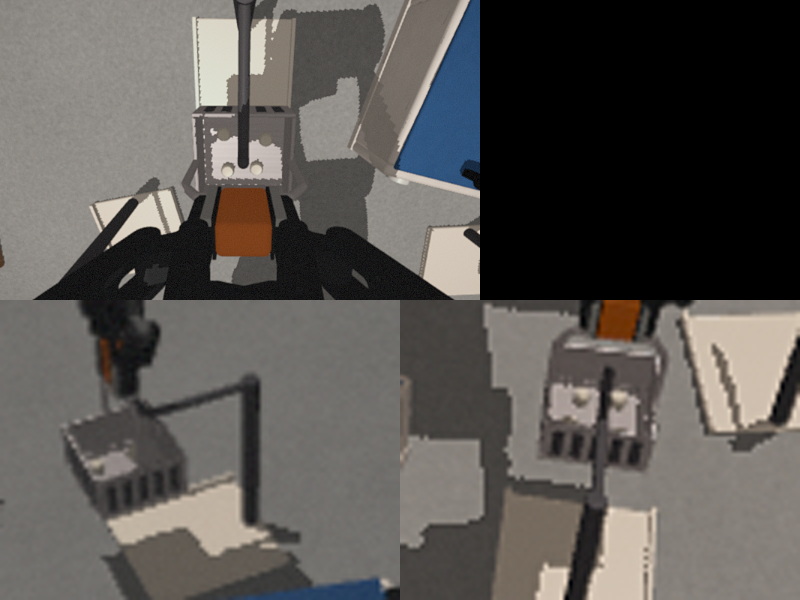

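>>> {"op": "send_rows", "data": {"plan": [{"linear": [0,-0.005,0],"delta_rot": [0,0,0],"fingers": 0.015},{"linear": [0,-0.008,0],"delta_rot": [0,0,0],"fingers": 0.015},{"linear": [0,-0.009,0],"delta_rot": [0,0,0],"fingers": 0.015},{"linear": [0,-0.009,0],"delta_rot": [0,0,0],"fingers": 0.015},{"linear": [0,-0.008,0],"delta_rot": [0,0,0],"fingers": 0.015},{"linear": [0,-0.005,0],"delta_rot": [0,0,0],"fingers": 0.015},{"linear": [0,0,0],"delta_rot": [0,0,0],"fingers": 0.015}]}}

```text
clock: 11.05
position: [0.496, 0.2429, 0.2375]
ee_rot: [0.002, 0.799, -0.601, -0.001]
contact_force: [-0.1, -0.1, -1.8]
width: 0.0257
```

Run:
```python
from h import *
show([0.4985,.2432,.205])
```

```text
t 11.05 p [0.496  0.2429 0.2375] yaw -73.95 z [-0.0039 -0.0025 -1.    ] F [-0.13 -0.06 -1.78] w 0.0257 q [ 0.33  0.26  1.58 -0.    1.31  1.62]
tool delta [ 0.0004 -0.0026  0.0324]
```

Lower about 28 mm, gently.

>>> {"op": "send_rows", "data": {"plan": [{"linear": [0,-0.001,0.003],"delta_rot": [0,0,0],"fingers": 0.015},{"linear": [0,-0.001,0.004],"delta_rot": [0,0,0],"fingers": 0.015},{"linear": [0,-0.001,0.005],"delta_rot": [0,0,0],"fingers": 0.015},{"linear": [0,0,0.005],"delta_rot": [0,0,0],"fingers": 0.015},{"linear": [0,0,0.004],"delta_rot": [0,0,0],"fingers": 0.015},{"linear": [0,0,0.003],"delta_rot": [0,0,0],"fingers": 0.015},{"linear": [0,0,0.002],"delta_rot": [0,0,0],"fingers": 0.015},{"linear": [0,0,0],"delta_rot": [0,0,0],"fingers": 0.015}]}}

```text
clock: 11.72
position: [0.4974, 0.2432, 0.2073]
ee_rot: [0.004, 0.799, -0.601, -0.002]
contact_force: [-0.6, -0.8, -1.9]
width: 0.0253
```

Run:
```python
from h import *
show([0.4985,.2432,.205])
```

```text
t 11.72 p [0.4974 0.2432 0.2073] yaw -73.94 z [-0.0084 -0.004  -1.    ] F [-0.64 -0.79 -1.95] w 0.0253 q [ 0.33  0.28  1.62 -0.    1.25  1.62]
tool delta [ 0.0003 -0.0011  0.0023]
```

>>> {"op": "send_rows", "data": {"plan": [{"linear": [0,0,0.0015],"delta_rot": [0,0,0],"fingers": 0.015},{"linear": [0,0,0.0015],"delta_rot": [0,0,0],"fingers": 0.015},{"linear": [0,0,0.0015],"delta_rot": [0,0,0],"fingers": 0.015},{"linear": [0,0,0],"delta_rot": [0,0,0],"fingers": 0.015}]}}

```text
clock: 12.05
position: [0.4974, 0.2433, 0.2048]
ee_rot: [0.003, 0.799, -0.601, -0.001]
contact_force: [-0.1, -0.2, -2.4]
width: 0.0255
```

Run:
```python
from h import *
show([0.4985,.2432,.205])
```

```text
t 12.05 p [0.4974 0.2433 0.2048] yaw -73.93 z [-0.0062 -0.0034 -1.    ] F [-0.14 -0.24 -2.39] w 0.0255 q [ 0.33  0.28  1.63 -0.    1.24  1.62]
tool delta [ 0.0004 -0.001  -0.0002]
```

Still carrying the full weight, so a little lower until the hook takes it.

>>> {"op": "send_rows", "data": {"plan": [{"linear": [0,0,0.0015],"delta_rot": [0,0,0],"fingers": 0.015},{"linear": [0,0,0.0015],"delta_rot": [0,0,0],"fingers": 0.015},{"linear": [0,0,0.001],"delta_rot": [0,0,0],"fingers": 0.015},{"linear": [0,0,0],"delta_rot": [0,0,0],"fingers": 0.015}]}}

```text
clock: 12.38
position: [0.4977, 0.2434, 0.2048]
ee_rot: [0.002, 0.799, -0.601, -0.0]
contact_force: [-0.2, -0.0, -0.5]
width: 0.026
```

Run:
```python
from h import *
show([0.4985,.2432,.205])
```

```text
t 12.38 p [0.4977 0.2434 0.2048] yaw -73.92 z [-0.0023 -0.0022 -1.    ] F [-0.2  -0.   -0.49] w 0.026 q [ 0.33  0.28  1.63 -0.    1.23  1.62]
tool delta [ 0.0004 -0.0007 -0.0002]
```

>>> {"op": "send_rows", "data": {"plan": [{"linear": [0,0,0],"delta_rot": [0,0,0],"fingers": 0.028},{"linear": [0,0,0],"delta_rot": [0,0,0],"fingers": 0.032},{"linear": [0,0,0],"delta_rot": [0,0,0],"fingers": 0.04},{"linear": [0,0,0],"delta_rot": [0,0,0],"fingers": 0.05},{"linear": [0,0,0],"delta_rot": [0,0,0],"fingers": 0.06},{"linear": [0,0,0],"delta_rot": [0,0,0],"fingers": 0.06}]}}

```text
clock: 12.88
position: [0.4988, 0.2438, 0.2045]
ee_rot: [0.001, 0.799, -0.601, 0.0]
contact_force: [-0.2, 0.2, 0.7]
width: 0.0602
```

>>> {"op": "send_rows", "data": {"plan": [{"linear": [0,0,-0.005],"delta_rot": [0,0,0],"fingers": 0.06},{"linear": [0,0,-0.008],"delta_rot": [0,0,0],"fingers": 0.06},{"linear": [0,0,-0.012],"delta_rot": [0,0,0],"fingers": 0.085},{"linear": [0,0,-0.016],"delta_rot": [0,0,0],"fingers": 0.085},{"linear": [0,0,-0.016],"delta_rot": [0,0,0],"fingers": 0.085},{"linear": [0,0,-0.016],"delta_rot": [0,0,0],"fingers": 0.085},{"linear": [0,0,-0.012],"delta_rot": [0,0,0],"fingers": 0.085},{"linear": [0,0,0],"delta_rot": [0,0,0],"fingers": 0.085}]}}

```text
clock: 13.55
position: [0.4989, 0.2439, 0.2965]
ee_rot: [0.001, 0.799, -0.601, 0.0]
contact_force: [0.8, 1.3, 0.4]
width: 0.0847
```

Run:
```python
from h import *
show([0.485,-.010,.24])
a=manip.get_image("wrist");b=manip.get_image("side");s=manip.get_image("scene")
cv=np.zeros((600,800,3),np.uint8);cv[:300,:480]=cv2.resize(a,(480,300));
cv[300:,:400]=cv2.resize(b[120:195,260:360],(400,300),interpolation=2)
cv[300:,400:]=cv2.resize(s[185:260,335:435],(400,300),interpolation=2)
cv2.imwrite("pics/w5.png",cv[:,:,::-1])
```

```text
t 13.55 p [0.4989 0.2439 0.2965] yaw -73.93 z [ 0.     -0.0013 -1.    ] F [0.81 1.34 0.44] w 0.0847 q [ 0.33  0.23  1.47 -0.    1.44  1.62]
tool delta [0.2401 0.0836 0.0568]
```

View pics/w5.png

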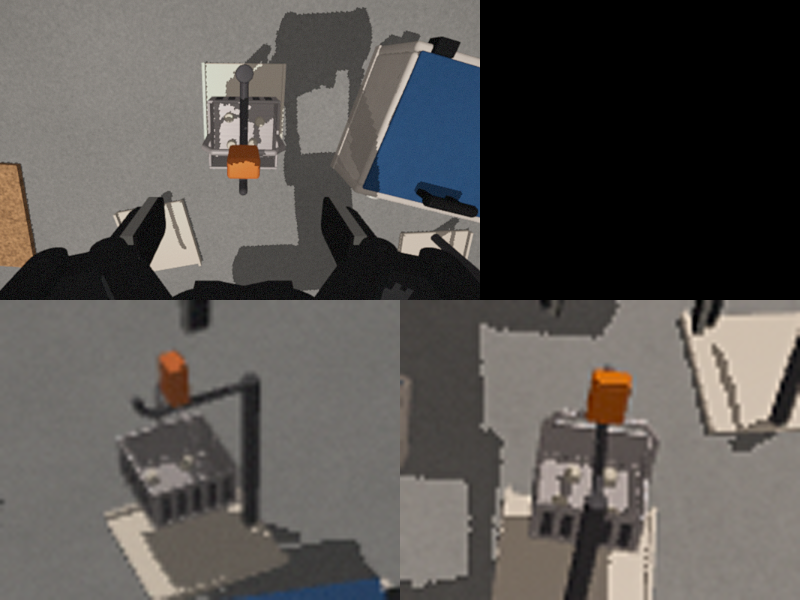

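>>> {"op": "send_rows", "data": {"plan": [{"linear": [0.008,0.003,0],"delta_rot": [0,0,0],"fingers": 0.085},{"linear": [0.016,0.006,0],"delta_rot": [0,0,0],"fingers": 0.085},{"linear": [0.024,0.008,0],"delta_rot": [0,0,0],"fingers": 0.085},{"linear": [0.03,0.01,0],"delta_rot": [0,0,0],"fingers": 0.085},{"linear": [0.03,0.01,0],"delta_rot": [0,0,0],"fingers": 0.085},{"linear": [0.03,0.01,0],"delta_rot": [0,0,0],"fingers": 0.085},{"linear": [0.03,0.01,0],"delta_rot": [0,0,0],"fingers": 0.085},{"linear": [0.024,0.008,0],"delta_rot": [0,0,0],"fingers": 0.085},{"linear": [0.016,0.006,0],"delta_rot": [0,0,5],"fingers": 0.085},{"linear": [0.008,0.003,0],"delta_rot": [0,0,5],"fingers": 0.085},{"linear": [0,0,0],"delta_rot": [0,0,4],"fingers": 0.085},{"linear": [0,0,0],"delta_rot": [0,0,0],"fingers": 0.085}]}}

```text
clock: 14.7
position: [0.4754, -0.0008, 0.28]
ee_rot: [0.015, 0.716, -0.697, -0.009]
contact_force: [0.4, 0.2, 0.0]
width: 0.0847
```

Run:
```python
from h import *
show([0.488,-.010,.1395])
save("wrist","w6.png")
print([(proj("wrist",P).round(1)) for P in([.488,-.01,.1335],[.4888,.020,.1335],[.4872,-.04,.1335])])
```

```text
t 14.7 p [ 0.4754 -0.0008  0.28  ] yaw -88.45 z [-0.0339 -0.0089 -0.9994] F [0.39 0.23 0.01] w 0.0847 q [-0.14  0.13  1.64 -0.01  1.41  1.41]
tool delta [ 0.0085 -0.0171  0.1401]
[array([336. , 169.8]), array([295.8, 167.6]), array([376., 172.])]
```

View pics/w6.png

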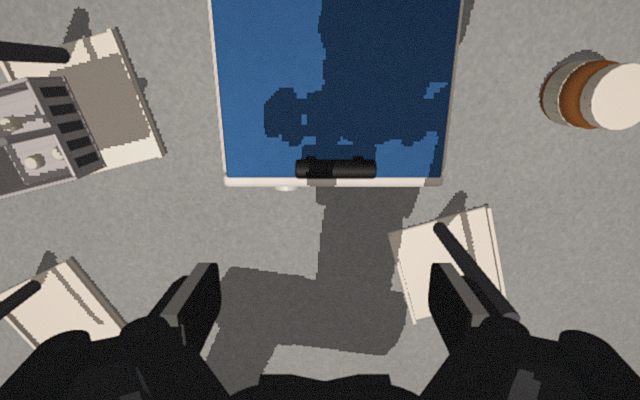

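>>> {"op": "send_rows", "data": {"plan": [{"linear": [0.003,-0.004,0],"delta_rot": [1.0,-0.3,0],"fingers": 0.085},{"linear": [0.003,-0.004,0.006],"delta_rot": [0.9,-0.2,0],"fingers": 0.085},{"linear": [0.002,-0.003,0.01],"delta_rot": [0,0,0],"fingers": 0.085},{"linear": [0,0,0.015],"delta_rot": [0,0,0],"fingers": 0.085},{"linear": [0,0,0.015],"delta_rot": [0,0,0],"fingers": 0.085},{"linear": [0,0,0.015],"delta_rot": [0,0,0],"fingers": 0.085},{"linear": [0,0,0.01],"delta_rot": [0,0,0],"fingers": 0.085},{"linear": [0,0,0.006],"delta_rot": [0,0,0],"fingers": 0.085},{"linear": [0,0,0],"delta_rot": [0,0,0],"fingers": 0.085}]}}

```text
clock: 15.5
position: [0.4868, -0.0074, 0.1951]
ee_rot: [-0.0, 0.723, -0.691, -0.001]
contact_force: [1.0, 1.0, 0.2]
width: 0.0849
```

Run:
```python
from h import *
show([0.488,-.010,.141])
im=manip.get_image("wrist")[:,:,::-1];cv2.imwrite("pics/w7.png",im)
for P in([.488,-.01,.1335],[.4872,.020,.1335],[.4888,-.04,.1335]):print(proj("wrist",P).round(1))
g=im.astype(int).sum(2); m=(g<90).astype(np.uint8);m[300:]=0
n,l,st,c=cv2.connectedComponentsWithStats(m)
for k in range(1,n):
    if st[k,4]>300:print(st[k],c[k].round(1))
```

```text
t 15.5 p [ 0.4868 -0.0074  0.1951] yaw -87.36 z [-0.001  0.002 -1.   ] F [1.03 1.04 0.23] w 0.0849 q [-0.16  0.19  1.78  0.    1.17  1.36]
tool delta [ 0.0028 -0.0011  0.0541]
[329.9 234.1]
[274.1 233. ]
[385.7 235.2]
[ 274  209  112   38 1986] [334.7 228.8]
[188 264  33  36 540] [207.6 285.7]
[429 264  32  36 516] [440.6 285.9]
```

>>> {"op": "send_rows", "data": {"plan": [{"linear": [0.001,-0.001,0.006],"delta_rot": [0,0,0.6],"fingers": 0.085},{"linear": [0.001,0,0.009],"delta_rot": [0,0,0.4],"fingers": 0.085},{"linear": [0.001,0,0.01],"delta_rot": [0,0,0],"fingers": 0.085},{"linear": [0,0,0.01],"delta_rot": [0,0,0],"fingers": 0.085},{"linear": [0,0,0.007],"delta_rot": [0,0,0],"fingers": 0.085},{"linear": [0,0,0.005],"delta_rot": [0,0,0],"fingers": 0.085},{"linear": [0,0,0.002],"delta_rot": [0,0,0],"fingers": 0.085},{"linear": [0,0,0],"delta_rot": [0,0,0],"fingers": 0.085}]}}

```text
clock: 16.22
position: [0.4915, -0.0109, 0.145]
ee_rot: [-0.003, 0.717, -0.697, 0.002]
contact_force: [0.4, -0.5, 0.5]
width: 0.0848
```

Run:
```python
from h import *
show([0.488,-.010,.141])
```

```text
t 16.22 p [ 0.4915 -0.0109  0.145 ] yaw -88.42 z [ 7.3e-03  5.0e-04 -1.0e+00] F [ 0.36 -0.53  0.45] w 0.0848 q [-0.17  0.24  1.86  0.    1.04  1.38]
tool delta [-0.001   0.0035  0.004 ]
```

>>> {"op": "send_rows", "data": {"plan": [{"linear": [-0.0005,0.0025,0.003],"delta_rot": [-0.4,0,0],"fingers": 0.085},{"linear": [0,0.001,0.002],"delta_rot": [0,0,0],"fingers": 0.075},{"linear": [0,0,0],"delta_rot": [0,0,0],"fingers": 0.068},{"linear": [0,0,0],"delta_rot": [0,0,0],"fingers": 0.064},{"linear": [0,0,0],"delta_rot": [0,0,0],"fingers": 0.064}], "force": 40}}

```text
clock: 16.63
position: [0.4885, -0.0106, 0.1406]
ee_rot: [-0.001, 0.717, -0.697, 0.001]
contact_force: [0.5, 0.4, 0.6]
width: 0.064
```

Run:
```python
from h import *
show([0.488,-.010,.141])
```

```text
t 16.63 p [ 0.4885 -0.0106  0.1406] yaw -88.42 z [ 2.1e-03 -2.0e-04 -1.0e+00] F [0.5  0.41 0.58] w 0.064 q [-0.16  0.24  1.86  0.    1.03  1.38]
tool delta [-0.0006  0.0005 -0.0004]
```

>>> {"op": "send_rows", "data": {"plan": [{"linear": [0,0,0],"delta_rot": [0,0,0],"fingers": 0.05},{"linear": [0,0,0],"delta_rot": [0,0,0],"fingers": 0.05},{"linear": [0,0,0],"delta_rot": [0,0,0],"fingers": 0.05},{"linear": [0,0,0],"delta_rot": [0,0,0],"fingers": 0.05},{"linear": [0,0,-0.002],"delta_rot": [0,0,0],"fingers": 0.05},{"linear": [0,0,-0.003],"delta_rot": [0,0,0],"fingers": 0.05},{"linear": [0,0,-0.003],"delta_rot": [0,0,0],"fingers": 0.05},{"linear": [0,0,0],"delta_rot": [0,0,0],"fingers": 0.05}], "force": 45}}

```text
clock: 17.3
position: [0.4902, -0.0098, 0.1493]
ee_rot: [-0.003, 0.716, -0.698, 0.001]
contact_force: [1.2, 0.2, -4.1]
width: 0.0587
```

```bash
cat >> h.py <<'E'
def arc(H,th,g=(0.,0.,0.006),yaw=1.5):
    # TCP target (tool straight down) with lid at angle th(deg): bar rel hinge (-.16,.03) turned up
    a=np.radians(th); x=-.16*np.cos(a)+.03*np.sin(a); z=.16*np.sin(a)+.03*np.cos(a)
    e=np.array([np.cos(np.radians(yaw)),np.sin(np.radians(yaw)),0]); return np.array(H)+e*x+[0,0,z]+np.array(g)
E
python3 - <<'E'
from h import *
show([0.488,-.010,.141])
E
```

```text
t 17.3 p [ 0.4902 -0.0098  0.1493] yaw -88.48 z [ 0.0056  0.0018 -1.    ] F [ 1.17  0.22 -4.15] w 0.0587 q [-0.16  0.24  1.85  0.    1.05  1.38]
tool delta [0.0002 0.0023 0.0082]
```

```bash
cat >> h.py <<'E'
C=np.array([.6485,0,.1106])
def lid(p=None):
    p=pose()[1] if p is None else p; x,z=p[0]-C[0],p[2]-C[2]
    return np.degrees(np.arctan2(z,-x))-10.62, np.hypot(x,z)
def steps(th0,sched):
    th=th0;P=None
    f=lambda t:C[[0,2]]+.1628*np.array([-np.cos(np.radians(t+10.62)),np.sin(np.radians(t+10.62))])
    for d in sched:
        dl=f(th+d)-f(th);th+=d;print(round(th,1),"y %.4f z %.4f"%(-dl[0],-dl[1]))
E
python3 - <<'E'
from h import *
print(lid());steps(lid()[0],[1,1.5]+[2]*10)
E
```

```text
(np.float64(3.106444729748052), np.float64(0.16290753633885652))
4.1 y -0.0007 z -0.0028
5.6 y -0.0011 z -0.0041
7.6 y -0.0017 z -0.0054
9.6 y -0.0019 z -0.0054
11.6 y -0.0021 z -0.0053
13.6 y -0.0022 z -0.0052
15.6 y -0.0024 z -0.0051
17.6 y -0.0026 z -0.0051
19.6 y -0.0028 z -0.0050
21.6 y -0.0029 z -0.0049
23.6 y -0.0031 z -0.0048
25.6 y -0.0033 z -0.0046
```

>>> {"op": "send_rows", "data": {"plan": [{"linear": [0,-0.0007,-0.0028],"delta_rot": [-0.2,0,0],"fingers": 0.05},{"linear": [0,-0.0011,-0.0041],"delta_rot": [0,0,0],"fingers": 0.05},{"linear": [0,-0.0017,-0.0054],"delta_rot": [0,0,0],"fingers": 0.05},{"linear": [0,-0.0019,-0.0054],"delta_rot": [0,0,0],"fingers": 0.05},{"linear": [0,-0.0021,-0.0053],"delta_rot": [0,0,0],"fingers": 0.05},{"linear": [0,-0.0022,-0.0052],"delta_rot": [0,0,0],"fingers": 0.05},{"linear": [0,-0.0023,-0.005],"delta_rot": [0,0,0],"fingers": 0.05},{"linear": [0,-0.002,-0.004],"delta_rot": [0,0,0],"fingers": 0.05},{"linear": [0,-0.001,-0.002],"delta_rot": [0,0,0],"fingers": 0.05}]}}

```text
clock: 18.05
position: [0.5076, -0.0094, 0.1918]
ee_rot: [-0.002, 0.716, -0.698, 0.0]
contact_force: [3.9, 0.6, -6.4]
width: 0.0588
```

Run:
```python
from h import *
show();print(lid());steps(lid()[0],[1,1.5]+[2.2]*10)
```

```text
t 18.05 p [ 0.5076 -0.0094  0.1918] yaw -88.5 z [ 0.003  0.002 -1.   ] F [ 3.94  0.55 -6.4 ] w 0.0588 q [-0.16  0.22  1.75  0.    1.17  1.39]
(np.float64(19.330503486603426), np.float64(0.16257729724320646))
20.3 y -0.0014 z -0.0024
21.8 y -0.0022 z -0.0036
24.0 y -0.0035 z -0.0052
26.2 y -0.0037 z -0.0051
28.4 y -0.0038 z -0.0049
30.6 y -0.0040 z -0.0048
32.8 y -0.0042 z -0.0046
35.0 y -0.0044 z -0.0045
37.2 y -0.0046 z -0.0043
39.4 y -0.0047 z -0.0041
41.6 y -0.0049 z -0.0039
43.8 y -0.0050 z -0.0037
```

>>> {"op": "send_rows", "data": {"plan": [{"linear": [0,-0.0016,-0.0024],"delta_rot": [-0.1,0,0],"fingers": 0.05},{"linear": [0,-0.0024,-0.0036],"delta_rot": [0,0,0],"fingers": 0.05},{"linear": [0,-0.0035,-0.0052],"delta_rot": [0,0,0],"fingers": 0.05},{"linear": [0,-0.0037,-0.005],"delta_rot": [0,0,0],"fingers": 0.05},{"linear": [0,-0.0039,-0.0049],"delta_rot": [0,0,0],"fingers": 0.05},{"linear": [0,-0.0041,-0.0048],"delta_rot": [0,0,0],"fingers": 0.05},{"linear": [0,-0.0042,-0.0046],"delta_rot": [0,0,0],"fingers": 0.05},{"linear": [0,-0.0044,-0.0044],"delta_rot": [0,0,0],"fingers": 0.05},{"linear": [0,-0.0046,-0.0042],"delta_rot": [0,0,0],"fingers": 0.05},{"linear": [0,-0.003,-0.0026],"delta_rot": [0,0,0],"fingers": 0.05},{"linear": [0,-0.0015,-0.0013],"delta_rot": [0,0,0],"fingers": 0.05}]}}

```text
clock: 18.97
position: [0.5456, -0.0084, 0.2367]
ee_rot: [0.002, 0.716, -0.698, -0.004]
contact_force: [2.6, -1.2, -8.0]
width: 0.0587
```

Run:
```python
from h import *
show();print(lid());steps(lid()[0],[1,1.5]+[2.2]*10)
```

```text
t 18.97 p [ 0.5456 -0.0084  0.2367] yaw -88.49 z [-0.0078  0.0021 -1.    ] F [ 2.58 -1.15 -7.96] w 0.0587 q [-0.14  0.25  1.59  0.    1.31  1.4 ]
(np.float64(40.15995377153796), np.float64(0.1627987433728992))
41.2 y -0.0022 z -0.0018
42.7 y -0.0034 z -0.0026
44.9 y -0.0051 z -0.0036
47.1 y -0.0052 z -0.0034
49.3 y -0.0053 z -0.0032
51.5 y -0.0055 z -0.0030
53.7 y -0.0056 z -0.0028
55.9 y -0.0057 z -0.0026
58.1 y -0.0058 z -0.0024
60.3 y -0.0059 z -0.0022
62.5 y -0.0059 z -0.0019
64.7 y -0.0060 z -0.0017
```

>>> {"op": "send_rows", "data": {"plan": [{"linear": [0,-0.0022,-0.0014],"delta_rot": [0.3,0,0],"fingers": 0.05},{"linear": [0,-0.0034,-0.0023],"delta_rot": [0.1,0,0],"fingers": 0.05},{"linear": [0,-0.005,-0.0034],"delta_rot": [0,0,0],"fingers": 0.05},{"linear": [0,-0.0052,-0.0032],"delta_rot": [0,0,0],"fingers": 0.05},{"linear": [0,-0.0053,-0.003],"delta_rot": [0,0,0],"fingers": 0.05},{"linear": [0,-0.0055,-0.0028],"delta_rot": [0,0,0],"fingers": 0.05},{"linear": [0,-0.0056,-0.0026],"delta_rot": [0,0,0],"fingers": 0.05},{"linear": [0,-0.0057,-0.0024],"delta_rot": [0,0,0],"fingers": 0.05},{"linear": [0,-0.004,-0.0016],"delta_rot": [0,0,0],"fingers": 0.05},{"linear": [0,-0.002,-0.0007],"delta_rot": [0,0,0],"fingers": 0.05}]}}

```text
clock: 19.8
position: [0.589, -0.0074, 0.2622]
ee_rot: [0.004, 0.716, -0.698, -0.005]
contact_force: [-2.7, 0.3, -5.6]
width: 0.0586
```

Run:
```python
from h import *
show();print(lid());steps(lid()[0],[1,1.5]+[2]*10)
```

```text
t 19.8 p [ 0.589  -0.0074  0.2622] yaw -88.52 z [-0.0122  0.0018 -0.9999] F [-2.67  0.32 -5.55] w 0.0586 q [-0.13  0.3   1.46  0.    1.4   1.41]
(np.float64(57.94255735426457), np.float64(0.16284420759591278))
58.9 y -0.0027 z -0.0010
60.4 y -0.0040 z -0.0014
62.4 y -0.0054 z -0.0018
64.4 y -0.0055 z -0.0016
66.4 y -0.0055 z -0.0014
68.4 y -0.0056 z -0.0012
70.4 y -0.0056 z -0.0010
72.4 y -0.0056 z -0.0008
74.4 y -0.0057 z -0.0006
76.4 y -0.0057 z -0.0004
78.4 y -0.0057 z -0.0002
80.4 y -0.0057 z 0.0000
```

>>> {"op": "send_rows", "data": {"plan": [{"linear": [0,-0.0027,-0.0008],"delta_rot": [0.3,0,0],"fingers": 0.05},{"linear": [0,-0.004,-0.0013],"delta_rot": [0.2,0,0],"fingers": 0.05},{"linear": [0,-0.0052,-0.0017],"delta_rot": [0.1,0,0],"fingers": 0.05},{"linear": [0,-0.0053,-0.0015],"delta_rot": [0,0,0],"fingers": 0.05},{"linear": [0,-0.0054,-0.0013],"delta_rot": [0,0,0],"fingers": 0.05},{"linear": [0,-0.0055,-0.0011],"delta_rot": [0,0,0],"fingers": 0.05},{"linear": [0,-0.0055,-0.0009],"delta_rot": [0,0,0],"fingers": 0.05},{"linear": [0,-0.004,-0.0005],"delta_rot": [0,0,0],"fingers": 0.05},{"linear": [0,-0.0025,-0.0003],"delta_rot": [0,0,0],"fingers": 0.05}]}}

```text
clock: 20.55
position: [0.6326, -0.0062, 0.2733]
ee_rot: [-0.0, 0.716, -0.698, -0.001]
contact_force: [-2.9, -1.1, -2.2]
width: 0.0583
```

Run:
```python
from h import *
show();print(lid());t=lid()[0];steps(t,[1,1.5,1.5,1.5,1.5,1.5,1.5,1.5])
a=manip.get_image("side");b=manip.get_image("scene")
cv=np.hstack([cv2.resize(a[150:290,270:430],(400,350),interpolation=2),cv2.resize(b[130:270,225:385],(400,350),interpolation=2)])
cv2.imwrite("pics/l1.png",cv[:,:,::-1])
```

```text
t 20.55 p [ 0.6326 -0.0062  0.2733] yaw -88.51 z [-0.0018  0.0018 -1.    ] F [-2.91 -1.13 -2.16] w 0.0583 q [-0.12  0.36  1.34  0.    1.44  1.42]
(np.float64(73.78580287450102), np.float64(0.16351817018379325))
74.8 y -0.0028 z -0.0003
76.3 y -0.0043 z -0.0003
77.8 y -0.0043 z -0.0002
79.3 y -0.0043 z -0.0001
80.8 y -0.0043 z 0.0000
82.3 y -0.0043 z 0.0002
83.8 y -0.0043 z 0.0003
85.3 y -0.0042 z 0.0004
```

View pics/l1.png

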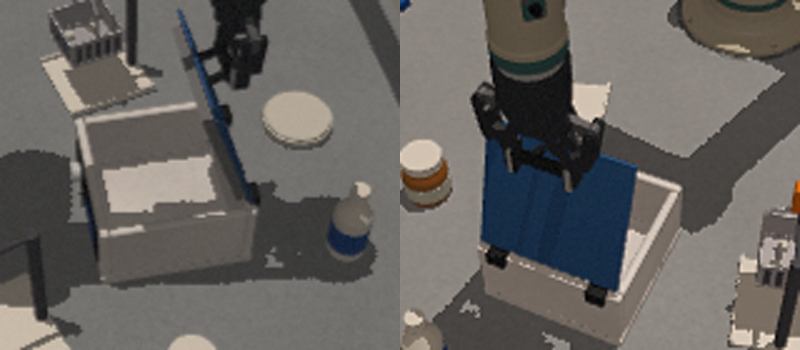

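Run:
```python
from h import *
from scipy.optimize import least_squares as L
e=.006  # tilt corrections: grasp pt = p+e*z
P=np.array([(.4885,.1406,.0021),(.4902,.1493,.0056),(.5076,.1918,.003),(.5456,.2367,-.0078),(.589,.2622,-.0122),(.6326,.2733,-.0018)])
Q=P[:,:2]+np.c_[e*P[:,2],-e*np.ones(6)]
for free in(0,1):
    r=L(lambda v:np.hypot(Q[:,0]-v[0],Q[:,1]-v[1])-(v[2] if free else .1628),[.648,.104,.1628][:2+free]);print(r.x.round(4),r.fun.round(4))
    d=Q-r.x[:2];print((np.degrees(np.arctan2(d[:,1],-d[:,0]))-10.62).round(1))
```

```text
[0.6487 0.105 ] [ 0.0001  0.0002 -0.0002 -0.0002 -0.0002  0.0003]
[-0.1  3.  19.2 40.  57.8 73.7]
[0.6505 0.1031 0.1651] [-0.0001  0.0001 -0.      0.0001 -0.0001  0.    ]
[ 0.4  3.5 19.4 39.9 57.5 73.2]
```

>>> {"op": "send_rows", "data": {"plan": [{"linear": [0,-0.0025,0],"delta_rot": [0,0,0],"fingers": 0.05},{"linear": [0,-0.004,0],"delta_rot": [0,0,0],"fingers": 0.05},{"linear": [0,-0.005,0],"delta_rot": [0,0,0],"fingers": 0.05},{"linear": [0,-0.005,0],"delta_rot": [0,0,0],"fingers": 0.05},{"linear": [0,-0.005,0.0002],"delta_rot": [0,0,0],"fingers": 0.05},{"linear": [0,-0.005,0.0003],"delta_rot": [0,0,0],"fingers": 0.05},{"linear": [0,-0.004,0.0004],"delta_rot": [0,0,0],"fingers": 0.05},{"linear": [0,-0.003,0.0004],"delta_rot": [0,0,0],"fingers": 0.05},{"linear": [0,-0.002,0.0003],"delta_rot": [0,0,0],"fingers": 0.05},{"linear": [0,-0.001,0.0002],"delta_rot": [0,0,0],"fingers": 0.05},{"linear": [0,0,0],"delta_rot": [0,0,0],"fingers": 0.05}]}}

```text
clock: 21.57
position: [0.6739, -0.0053, 0.2731]
ee_rot: [-0.001, 0.716, -0.698, 0.0]
contact_force: [-1.1, 0.0, -0.3]
width: 0.0586
```

```bash
cat >> h.py <<'E'
C=np.array([.6487,0,.111])
E
python3 - <<'E'
from h import *
show();print(lid());s,p,R=pose();print(lid(p+.006*R[:,2]+[0,0,.006]))
E
```

```text
t 21.57 p [ 0.6739 -0.0053  0.2731] yaw -88.52 z [ 0.0024  0.0014 -1.    ] F [-1.14  0.05 -0.28] w 0.0586 q [-0.11  0.42  1.25  0.    1.47  1.43]
(np.float64(88.2105582458134), np.float64(0.16406345844822673))
(np.float64(88.21562536384118), np.float64(0.16406573728906287))
```

>>> {"op": "send_rows", "data": {"plan": [{"linear": [0,-0.0015,0.0003],"delta_rot": [0,0,0],"fingers": 0.05},{"linear": [0,-0.002,0.0004],"delta_rot": [0,0,0],"fingers": 0.05},{"linear": [0,-0.001,0.0002],"delta_rot": [0,0,0],"fingers": 0.05},{"linear": [0,0,0],"delta_rot": [0,0,0],"fingers": 0.05},{"linear": [0,0,0],"delta_rot": [0,0,0],"fingers": 0.05}]}}

```text
clock: 21.98
position: [0.6786, -0.0052, 0.2725]
ee_rot: [-0.001, 0.716, -0.698, 0.001]
contact_force: [-0.6, 0.5, -0.5]
width: 0.0584
```

Run:
```python
from h import *
from scipy.optimize import least_squares as L
show();s,p,R=pose()
P=np.array([(.4885,.1406,.0021),(.4902,.1493,.0056),(.5076,.1918,.003),(.5456,.2367,-.0078),(.589,.2622,-.0122),(.6326,.2733,-.0018),(.6739,.2731,.0024),(p[0],p[2],R[0,2])])
Q=P[:,:2]+np.c_[.006*P[:,2],-.006*np.ones(len(P))]
for free in(0,1):
    r=L(lambda v:np.hypot(Q[:,0]-v[0],Q[:,1]-v[1])-(v[2] if free else .1628),[.648,.104,.1628][:2+free]);print(r.x.round(4),r.fun.round(4))
    d=Q-r.x[:2];print((np.degrees(np.arctan2(d[:,1],-d[:,0]))-10.62).round(1))
a=manip.get_image("side");b=manip.get_image("scene");cv2.imwrite("pics/sd2.png",a[:,:,::-1]);cv2.imwrite("pics/sc2.png",b[:,:,::-1])
cv=np.vstack([np.hstack([cv2.resize(a[160:260,290:423],(400,300),interpolation=2),cv2.resize(b[140:240,235:368],(400,300),interpolation=2)]),cv2.resize(np.hstack([a[120:240,225:425],b[180:300,240:440]]),(800,240),interpolation=2)])
cv2.imwrite("pics/l2.png",cv[:,:,::-1])
```

```text
t 21.98 p [ 0.6786 -0.0052  0.2725] yaw -88.53 z [ 0.0029  0.0013 -1.    ] F [-0.64  0.46 -0.52] w 0.0584 q [-0.11  0.43  1.24  0.    1.48  1.43]
[0.6491 0.1057] [ 0.0004  0.0005 -0.0002 -0.0004 -0.0007 -0.0003  0.0005  0.0007]
[-0.4  2.7 18.9 39.7 57.6 73.5 88.1 89.8]
[0.6515 0.1022 0.1663] [-0.0002  0.0001  0.0001  0.0002 -0.0001 -0.0002  0.      0.0001]
[ 0.6  3.7 19.5 39.9 57.3 72.8 87.1 88.8]
```

View pics/l2.png

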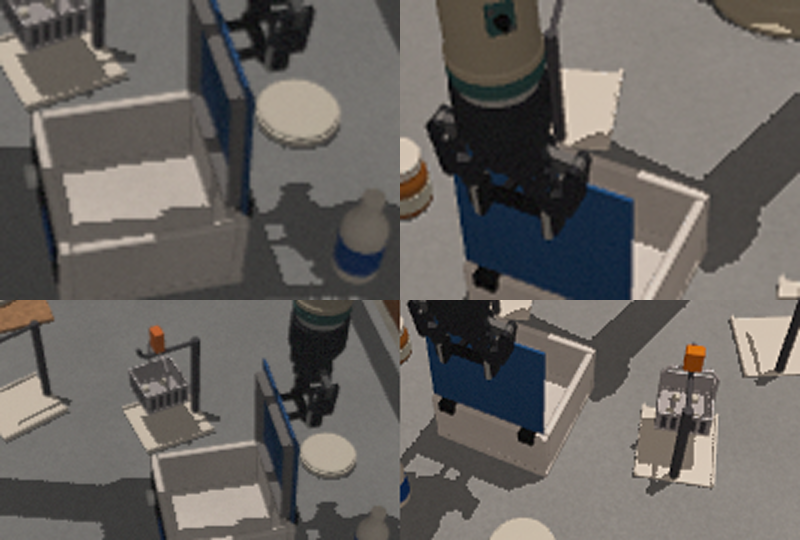

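Run:
```python
from h import *
im=cv2.imread("pics/sd2.png").astype(int);B,G,Rr=im[...,0],im[...,1],im[...,2]
m=(B>Rr+20)&(B>G+8)
c=cam("side")
e=np.array([np.cos(np.radians(1.5)),np.sin(np.radians(1.5)),0]);n=np.array([-e[1],e[0],0])
H=np.array([.6488,-.0058,.1035])
def pt(th,s,off,y):
    a=np.radians(th);return H+e*(-s*np.cos(a)+off*np.sin(a))+n*y+[0,0,s*np.sin(a)+off*np.cos(a)]
row=lambda v:[int(x) for x in np.nonzero(m[v,320:400])[0]+320]
for v in range(150,236,6): r=row(v);print(v,(r[0],r[-1],len(r)) if r else None)
for th in(86,88,90,92,94):
    print(th,[proj("side",pt(th,s,.0025,-.09),c).round(1).tolist() for s in(.175,.12,.06,.005)],proj("side",pt(th,.175,.0025,.09),c).round(1))
```

```text
150 (357, 357, 1)
156 (359, 360, 2)
162 (361, 362, 2)
168 (363, 365, 3)
174 (358, 367, 4)
180 (358, 369, 5)
186 (357, 371, 8)
192 (359, 373, 8)
198 (361, 373, 6)
204 (363, 373, 5)
210 (365, 372, 2)
216 (372, 372, 1)
222 (371, 372, 2)
228 (370, 371, 2)
234 None
86 [[374.4, 193.5], [373.7, 206.8], [373.0, 220.2], [372.4, 231.6]] [357.1 148.7]
88 [[376.6, 193.1], [375.2, 206.6], [373.7, 220.1], [372.4, 231.6]] [359.2 148.4]
90 [[378.9, 192.8], [376.6, 206.3], [374.4, 220.0], [372.5, 231.7]] [361.2 148.1]
92 [[381.1, 192.5], [378.1, 206.2], [375.1, 219.9], [372.5, 231.7]] [363.2 147.9]
94 [[383.3, 192.3], [379.6, 206.0], [375.8, 219.9], [372.6, 231.7]] [365.2 147.8]
```

Run:
```python
from h import *
im=cv2.imread("pics/sd2.png")
for v in(190,194,198,206,212,218,224,230): print(v,"cols366-382",[tuple(int(q) for q in p) for p in im[v,368:380]])
sc=cv2.imread("pics/sc2.png").astype(int);m=(sc[...,0]>sc[...,2]+20)&(sc[...,0]>sc[...,1]+8)
for v in range(195,250,5):
    r=np.nonzero(m[v,240:340])[0]+240;print(v,(r[0],r[-1]) if len(r) else None)
r=np.nonzero(m[180:260,310])[0]+180;print("col310",r[0],r[-1]);r=np.nonzero(m[180:260,305])[0]+180;print("col305",r[0],r[-1])
e=np.array([np.cos(np.radians(1.5)),np.sin(np.radians(1.5)),0]);n=np.array([-e[1],e[0],0]);H=np.array([.6488,-.0058,.1035])
def pt(th,s,off,y):
    a=np.radians(th);return H+e*(-s*np.cos(a)+off*np.sin(a))+n*y+[0,0,s*np.sin(a)+off*np.cos(a)]
for th in(84,86,88,90,92):print(th,[proj("scene",pt(th,s,.0025,y)).round(1).tolist() for s,y in((.175,.09),(.005,.09),(.175,-.09),(.005,-.09))])
# calibration check: tank far-near corner & shut lid corners in the first pictures
for s,y in((.175,.09),(.175,-.09),(.005,.09),(.005,-.09)):print("shut",proj("side",pt(0,s,.0025,y)).round(1),proj("scene",pt(0,s,.0025,y)).round(1))
```

```text
190 cols366-382 [(93, 97, 102), (92, 96, 100), (80, 77, 76), (55, 46, 40), (54, 37, 28), (73, 65, 60), (101, 104, 104), (110, 113, 116), (109, 114, 117), (137, 150, 159), (151, 166, 177), (151, 168, 179)]
194 cols366-382 [(50, 50, 52), (50, 52, 54), (52, 54, 56), (49, 45, 42), (48, 35, 28), (52, 37, 27), (61, 49, 39), (122, 133, 142), (146, 163, 174), (150, 167, 178), (150, 165, 177), (153, 170, 181)]
198 cols366-382 [(49, 51, 53), (50, 50, 52), (50, 50, 52), (52, 46, 44), (45, 34, 25), (52, 38, 27), (83, 81, 78), (113, 123, 129), (133, 147, 156), (146, 162, 173), (152, 168, 179), (153, 168, 180)]
206 cols366-382 [(47, 49, 53), (50, 50, 53), (50, 52, 53), (49, 41, 35), (52, 38, 27), (67, 55, 47), (102, 103, 104), (108, 111, 113), (110, 113, 115), (110, 113, 115), (112, 115, 117), (79, 81, 82)]
212 cols366-382 [(49, 50, 52), (50, 52, 54), (48, 47, 46), (42, 33, 26), (53, 37, 27), (74, 69, 65), (102, 104, 105), (108, 112, 114), (110, 113, 116), (112, 116, 117), (111, 115, 116), (110, 113, 117)]
218 cols366-382 [(50, 51, 52), (49, 49, 51), (46, 42, 36), (48, 31, 21), (51, 36, 23), (103,
[... 670 characters left out ...]
64(256), np.int64(311))
225 (np.int64(257), np.int64(311))
230 (np.int64(267), np.int64(311))
235 (np.int64(281), np.int64(311))
240 (np.int64(294), np.int64(310))
245 (np.int64(306), np.int64(310))
col310 206 245
col305 204 244
84 [[312.7, 204.9], [310.8, 247.3], [251.2, 183.6], [255.8, 226.4]]
86 [[311.7, 206.5], [310.8, 247.4], [250.0, 185.0], [255.8, 226.4]]
88 [[310.7, 208.1], [310.8, 247.5], [248.8, 186.5], [255.8, 226.5]]
90 [[309.7, 209.9], [310.8, 247.5], [247.6, 188.1], [255.7, 226.6]]
92 [[308.6, 211.6], [310.7, 247.6], [246.4, 189.7], [255.7, 226.6]]
shut [303.  196.1] [334.8 204.2]
shut [313.3 241.5] [283.5 186.8]
shut [354.8 188.7] [311.9 246. ]
shut [369.9 232.6] [257.1 225.2]
```

Run:
```python
from h import *
show();im=manip.get_image("wrist")[:,:,::-1].copy();cv2.imwrite("pics/w8.png",im);im=im.astype(int)
m=(im[...,0]>im[...,2]+20)&(im[...,0]>im[...,1]+8)
c=cam("wrist");print((-c[1].T@c[2]).round(3))
e=np.array([np.cos(np.radians(1.5)),np.sin(np.radians(1.5)),0]);n=np.array([-e[1],e[0],0]);H=np.array([.6488,-.0058,.1035])
def pt(th,s,off,y):
    a=np.radians(th);return H+e*(-s*np.cos(a)+off*np.sin(a))+n*y+[0,0,s*np.sin(a)+off*np.cos(a)]
for th in(85,87,89,91):print(th,[proj("wrist",pt(th,s,.0025,y),c).round(0).tolist() for s,y in((.175,.09),(.175,-.09),(.1,.09),(.1,-.09),(.005,.09),(.005,-.09))])
for u in range(60,620,30):
    r=np.nonzero(m[:,u])[0];print(u,(r[0],r[-1],len(r)) if len(r) else None,end="; ")
print()
for v in range(100,330,15):
    r=np.nonzero(m[v])[0];print(v,(r[0],r[-1],len(r)) if len(r) else None,end="; ")
```

```text
t 22.08 p [ 0.6786 -0.0052  0.2725] yaw -88.54 z [ 0.0029  0.0013 -1.    ] F [-1.76  0.07 -0.36] w 0.0586 q [-0.11  0.43  1.24  0.    1.48  1.43]
[ 0.754 -0.003  0.39 ]
85 [[96.0, 403.0], [554.0, 404.0], [171.0, 288.0], [478.0, 288.0], [216.0, 219.0], [433.0, 219.0]]
87 [[92.0, 391.0], [557.0, 392.0], [170.0, 283.0], [479.0, 283.0], [216.0, 218.0], [433.0, 219.0]]
89 [[89.0, 379.0], [560.0, 379.0], [170.0, 277.0], [480.0, 278.0], [216.0, 218.0], [433.0, 219.0]]
91 [[86.0, 365.0], [563.0, 366.0], [169.0, 272.0], [480.0, 272.0], [216.0, 218.0], [433.0, 218.0]]
60 None; 90 None; 120 None; 150 None; 180 (np.int64(274), np.int64(399), 55); 210 (np.int64(231), np.int64(279), 49); 240 (np.int64(219), np.int64(353), 40); 270 (np.int64(220), np.int64(373), 75); 300 (np.int64(221), np.int64(375), 117); 330 (np.int64(221), np.int64(379), 121); 360 (np.int64(221), np.int64(373), 74); 390 (np.int64(208), np.int64(380), 124); 420 (np.int64(40), np.int64(265), 53); 450 (np.int64(248), np.int64(298), 51); 480 (np.int64(291), np.int64(399), 42); 510 None; 540 (np.int64(387), np.int64(391), 5); 570 None; 600 None; 
100 None; 115 None; 130 None; 145 None; 160 None; 175 None; 190 None; 205 None; 220 (np.int64(234), np.int64(414), 80); 235 (np.int64(207), np.int64(441), 235); 250 (np.int64(197), np.int64(451), 255); 265 (np.int64(187), np.int64(462), 218); 280 (np.int64(176), np.int64(473), 204); 295 (np.int64(165), np.int64(483), 72); 310 (np.int64(155), np.int64(493), 52); 325 (np.int64(401), np.int64(401), 1);
```

>>> {"op": "send_rows", "data": {"plan": [{"linear": [0,-0.0015,0.0003],"delta_rot": [0,0,0],"fingers": 0.05},{"linear": [0,-0.0025,0.0005],"delta_rot": [0,0,0],"fingers": 0.05},{"linear": [0,-0.0015,0.0003],"delta_rot": [0,0,0],"fingers": 0.05},{"linear": [0,-0.001,0.0002],"delta_rot": [0,0,0],"fingers": 0.05},{"linear": [0,0,0],"delta_rot": [0,0,0],"fingers": 0.05},{"linear": [0,0,0],"delta_rot": [0,0,0],"fingers": 0.05}]}}

```text
clock: 22.63
position: [0.6859, -0.0049, 0.2712]
ee_rot: [-0.002, 0.716, -0.698, 0.001]
contact_force: [-1.9, 0.5, -0.8]
width: 0.0587
```

```bash
cat > ang.py <<'E'
from h import *
from scipy.optimize import least_squares as L
show()
e=np.array([np.cos(np.radians(1.5)),np.sin(np.radians(1.5)),0]);n=np.array([-e[1],e[0],0]);H=np.array([.6488,-.0058,.1035])
def pt(th,s,off,y,H=H):
    a=np.radians(th);return H+e*(-s*np.cos(a)+off*np.sin(a))+n*y+[0,0,s*np.sin(a)+off*np.cos(a)]
c=cam("wrist");im=manip.get_image("wrist").astype(int);m=(im[...,2]>im[...,0]+20)&(im[...,2]>im[...,1]+8)
# wrist: fit both side edges, unknown angle and hinge x,y shift
V=np.arange(235,312,4);E=[]
for v in V:
    r=np.nonzero(m[v])[0]; E.append((r[0]-.0,r[-1]+1.0))
E=np.array(E)
def res(q,full=False):
    th,dx,dy=q;o=[]
    for k,y in((0,.09),(1,-.09)):
        Hh=H+[dx,dy,0];A=[proj("wrist",pt(th,s,.0025,y,Hh),c) for s in(.03,.16)]
        o+=list(A[0][0]+(V-A[0][1])*(A[1][0]-A[0][0])/(A[1][1]-A[0][1])-E[:,k])
    return np.array(o)
r=L(res,[88,0,0],loss="soft_l1",x_scale=[1,.001,.001]);print("wrist fit angle,dx,dy",r.x.round(4),"res",np.abs(r.fun).mean().round(2))
r=L(lambda t:res([t[0],0,t[1]]),[88,0],loss="soft_l1",x_scale=[1,.001]);print("wrist fit, hinge fixed",r.x.round(4),np.abs(r.fun).mean().round(2))
# side: near edge column at half contrast between lid edge and bench
im=manip.get_image("side").astype(float).mean(2);cs=cam("side");pr=[]
for v in range(197,224,3):
    row=im[v];lo=row[368:373].min();k=[u for u in range(370,384) if row[u]<75<=row[u+1]]
    if k: u=k[0];pr.append((v,u+.5+(75-row[u])/(row[u+1]-row[u])))
pr=np.array(pr);s=np.polyfit(pr[:,0],pr[:,1],1)[0];g=np.arange(80,97,.5)
f=[];
for t in g:
    a,b=proj("side",pt(t,.15,.0025,-.09),cs),proj("side",pt(t,.05,.0025,-.09),cs);f.append((a[0]-b[0])/(a[1]-b[1]))
print("side slope",s.round(3),"angle",g[np.argmin(abs(np.array(f)-s))])
E
python3 ang.py
```

```text
t 22.63 p [ 0.6859 -0.0049  0.2712] yaw -88.53 z [ 0.0034  0.0013 -1.    ] F [-1.87  0.51 -0.77] w 0.0587 q [-0.11  0.44  1.22  0.    1.48  1.44]
wrist fit angle,dx,dy [ 8.95178e+01 -2.90000e-03 -2.00000e-04] res 0.25
wrist fit, hinge fixed [ 8.77081e+01 -1.00000e-04] 0.99
side slope -0.108 angle 88.0
```

>>> {"op": "send_rows", "data": {"plan": [{"linear": [0,0,0],"delta_rot": [0,0,0],"fingers": 0.05},{"linear": [0,0,0],"delta_rot": [0,0,0],"fingers": 0.05},{"linear": [0,0,0],"delta_rot": [0,0,0],"fingers": 0.05},{"linear": [0,0,0],"delta_rot": [0,0,0],"fingers": 0.05},{"linear": [0,0,0],"delta_rot": [0,0,0],"fingers": 0.05},{"linear": [0,0,0],"delta_rot": [0,0,0],"fingers": 0.05}]}}

```text
clock: 23.23
position: [0.6856, -0.005, 0.2712]
ee_rot: [-0.002, 0.716, -0.698, 0.001]
contact_force: [-1.3, 0.6, -0.7]
width: 0.0584
```

```bash
python3 ang.py
python3 - <<'E'
from h import *
a=cv2.imread("pics/sc2.png");b=manip.get_image("scene")[:,:,::-1]
def o(im):
    im=im.astype(int);m=(im[...,2]>120)&(im[...,0]<90)&(im[...,1]<140);m[:, :360]=0;m[:170]=0;m[:,410:]=0;m[240:]=0
    ys,xs=np.nonzero(m);return xs.mean().round(1),ys.mean().round(1),len(xs)
print("basket block",o(a),o(b),"expected",proj("scene",[.4985,.2432,.2]).round(1))
sc=cv2.imread("pics/sc.png")
for n,(l,t,r,u) in dict(jar=(225,182,249,216),bottle=(226,254,250,287),disc=(283,287,322,323)).items():
    print(n,"changed px",int((np.abs(sc[t:u,l:r].astype(int)-b[t:u,l:r]).sum(2)>120).sum()))
for n in("jar","bottle","disc"):print(n,[np.round(d["extent"]).astype(int).tolist() for d in manip.find_in(n,"scene")[:1]])
print(manip.sign_off())
E
```

```text
t 23.23 p [ 0.6856 -0.005   0.2712] yaw -88.53 z [ 0.0033  0.0013 -1.    ] F [-1.33  0.64 -0.65] w 0.0584 q [-0.11  0.44  1.22  0.    1.48  1.44]
wrist fit angle,dx,dy [ 8.92059e+01 -2.50000e-03 -2.00000e-04] res 0.29
wrist fit, hinge fixed [ 8.76453e+01 -1.00000e-04] 0.89
side slope -0.104 angle 88.0
basket block (np.float64(387.4), np.float64(205.4), 57) (np.float64(387.4), np.float64(205.7), 59) expected [386.1 208.9]
jar changed px 78
bottle changed px 281
disc changed px 0
jar [[228, 183, 246, 213]]
bottle [[228, 255, 246, 283]]
disc [[288, 288, 319, 323]]
the job is handed in; nothing more can be done
None
```

I hung the basket on the hook of the farthest stand and let go of it. Then I raised the lid by its bar to about straight up and handed the job in at 23.2 s, still holding the bar.

**Basket:** I lifted it by the orange grip from the shut lid with at most about 1.5° of tilt. Pictures after letting go show it hanging by its wire on the hook. Just before hand-in the orange block was still at the same pixels in the scene picture.

**Lid:** The arm stood still (within 0.3 mm) over the last half second and the outside force was under 2 N. The checks on the lid angle did not agree exactly:

| Check | Angle |
|---|---|
| Wrist camera, hinge position fitted | 89.2–89.5° |
| Wrist camera, hinge position fixed | 87.6° |
| Side camera | 88° |
| Arc the tool followed (read before the last small move, projected on to the end) | about 91–92° |

I left the lid between these, so it is upright to within about 2°.

**Other objects:** The network found the jar, bottle and disc within 3 pixels of where they stood at the start. Pixels changed around the jar (78) and the bottle (281). I put this down to moving shadows but did not check it separately. None changed around the disc.

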